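# Lift the freshly glued tablet with the spatula into its curing cradle

## Robot

A 6-joint arm with a two-finger parallel gripper is mounted at the origin on the work surface. World frame = base frame: x ahead of the robot, y to its left, z up, the work surface at z = 0. Lengths are in m, angles in rad, forces in N, time in s.
With the tool pointing down it reaches from about 0.35 to 0.775 m from the base axis. Payload 5.5 kg.
Tool frame: the origin (TCP) lies where the fingers leave the gripper's body, on its centre line; the fingertips stand 73 mm ahead of it and the grasp point (between the pads) lies 54 mm ahead of it; z points along the fingers, y is the direction in which the jaws open and shut (so a half turn about z gives the same grasp; the last joint's range is limited). The gripper opens to 85 mm and grips with 20 to 120 N. Pads are 22 mm wide; open, the fingers measure 114 mm over their backs; the gripper's body (76 mm by 85 mm) begins 54 mm behind the grasp point. The pads swing forward as they close: fully open they stand 13 mm farther back than shut.
Start: joints at [-1.488, 0.313, 0.046, 1.304, 0, 1.431], TCP at [0.127, -0.561, 0.304] pointing down, gripper open.
Joint ranges: [-2.76, 2.76], [-0.86, 1.69], [-1.03, 1.26], [-2.2, 2.34], [-1.47, 1.5], [-3.14, 3.14]. Speed limits (rad/s): [2.57, 2.57, 3.14, 3.14, 3.14, 3.14].

## Interface

Orientations are given as a unit quaternion [w, x, y, z].
In Python, from workcell import env, read_camera, job, cut_out gives the robot as it stands.
- The arm moves only by the tool servo_tool, never from a script. Its argument "deltas" is a list of rows, each an object of numbers: "dx", "dy", "dz": the shift along the world's x, y, z in mm; "rx", "ry", "rz": the turn, a rotation vector about the world's x, y, z in rad; "fingers": the closure, from -1 (fully open) to 1 (shut). A call has 1 to 8 rows; each row shifts and turns the commanded pose from where the row before left it; what a row does not reach is not made up. A row lasts 1/10 s, in which the tool goes at most 50 mm and 8.59 degrees, less where a joint would pass 70% of its speed; a pose out of reach is approached as far as the arm can. A call is refused whole if a number of a shift passes 50 or a number of a turn 0.15, either way. A call with a gripper value outside its range is refused whole. The fingers move at their own pace and stop on an object; "newtons" is the grip in N (left out, the last holds). Time passes only in rows, so rows that do not move let the fingers close. It gives the time, the measured TCP pose, the force and the opening at its end, in the units of the state.
- env.get_state(): the state, without advancing time (a new reading comes with each control period).
- read_camera(name): name is "side" or "top"; returns a dict with "img" (420x560x3 uint8, red, green, blue), "intrinsics" (3x3 intrinsics, pixels), "k1" (the pictures are not rectified: a ray, as slopes to the right and down, at radius r is drawn at 1 + k1 r^2 times it, then the intrinsics apply), "extrinsics" (4x4, takes a point from camera to world coordinates). Camera axes: x right, y down, z forward; pixel columns grow to the right and rows downward; lengths in m; the calibration is good to about 2 mm. A picture is of the moment at which its call begins. There is no depth.
- job.hand_in(): hands the job in, once; it reports no verdict.
Trained networks look in the newest picture that a camera, given by its name, has taken for a name from the list of things; names that differ only in an ending like _2 or _b are one class to them, and where a whole thing is asked for, a point or a joint stands for the part that bears it (a point fixed in the world has none). Each returns a list of dicts, best first, with "confidence" (0 to 1); they miss things now and then, are a little off and sometimes report something else, mostly with a low value. They report only what shows in the picture. A call takes as long as a camera call. They do not tell look-alikes from the thing itself.
- cut_out(target, camera): "region" (420x560 bool, what is visible of it) and "extent" ([left, top, right, bottom] in pixels, round what is visible of it).
The state is a dict: "clock": time; "joint_pos": joint angles; "qvel": joint speeds; "tau": joint torques, N m; "tcp_pos": TCP position; "orientation": TCP orientation; "wrist_force": force on the tool from outside, world axes, zero at the start; "ft_torque": the same for the moment, N m; "finger_gap": finger opening in m.
Only numpy, scipy, OpenCV 4.12 (cv2) and the standard library are available. Lean on these libraries where they do the work, as an engineer would, in place of code of your own. Each camera call takes 0.05 s, during which the arm holds its last target. There are 200 camera calls.

## Task

The tablet on the gluing board has just been re-glued, so keep the gripper off it and keep it roughly level: take the wide spatula, slide its blade under the tablet from the open side opposite the fence, between the two hidden bars it rests on (if the blade meets one, draw back and come in further to the side), then lift it and set it gently down in the red cradle, flat on both rails and squarely inside the lips. Draw the spatula out and lay it back flat on the blue mat, and leave the screwdriver and the wrench lying where they are.

Things in the scene. Friction and masses are not known exactly. Their poses are not given: they have to be found in the camera images.
- tablet: Tablet computer 110 (x) x 150 (y) x 9 mm, 0.14 to 0.28 kg, dark glass up, silver body; too wide to grasp. Origin: centre of its underside. Starts level, its underside 5 mm above the gluing board's top, resting on two bars, long edges about parallel to the fence. The blade goes into the 5 mm gap; any higher and it only shoves the tablet's side.
- glue_board: Fixed plywood board, green top, 170 (x) x 190 (y) x 12 mm. Origin at bench level under about the tablet's centre; x points from the open near side to the fence. Top at z = 12 mm, from x = -95 mm to the fence: an aluminium strip, near face at x = 60 mm, 11 mm above the top, full width. The tablet starts 2 to 10 mm short of it. The other sides are open.
- board_middle (a point): Middle of the board's top, same axes as the board. Two fixed bars along x, 5 mm high, 10 mm wide, x = -40 to 45 mm here, carry the tablet and are hidden under it. Clear gap between them 72 mm; the gap's middle lies anywhere from y = -18 to 18 mm here, not measured: feel for it. A blade that meets a bar stops 10 to 20 mm under the tablet and is twisted about the vertical.
- cradle: Fixed red cradle. Origin at bench level at its centre; x points from near end to far end. Two rails along x, x = -70 to 70 mm, black rubber tops at z = 50 mm, covering 52 to 86 mm either side of the middle (y). The tablet lies on them with its x along the cradle's x (either way round), about centred.
- cradle_channel (a point): Same axes as the cradle; middle of the channel between the rails, at the height of their tops. The channel is 104 mm wide, open above and at both ends, 44 mm deep. Lips 8 mm higher than the rail tops: outer ones with inner faces 86 mm either side of the middle, far ones behind each rail at x = 70 mm (not across the channel).
- spatula: Cranked steel spatula, orange handle, 0.2 kg, loose on the mat. Origin: centre of the blade's underside; x to the front edge, z up. Blade 90 (x) x 64 (y) x 2.5 mm, square front edge at x = 45 mm. A 24 mm wide neck rises at x = -39 to -48 mm, so the blade goes at most 80 mm under a thing. Held firmly, it can still turn a few degrees in the fingers under load.
- spatula_grip (a point): Place to grip the handle from above, fingers closing along the spatula's y; 75 mm behind the blade's centre, 48 mm above its underside; same axes as the spatula. The handle is 20 mm wide (flat sides), 24 mm tall, and runs back from 30 mm in front of this point to 64 mm behind it, rising by 8 degrees to the rear.
- spatula_tip (a point): Middle of the blade's front edge, at the level of its underside; same axes as the spatula.
- tool_mat: Fixed blue mat, 240 (x) x 150 (y) x 3 mm thick; origin at bench level at its centre. The spatula starts on it, the blade's centre 25 to 55 mm from the mat's centre towards its +x.
- screwdriver: A screwdriver, a bystander to leave alone: lies in the gap between two of the stations, along x.
- wrench: A steel wrench, a bystander to leave alone: lies in the other gap between two of the stations, along x.
Mind the look-alikes: they are no part of the job. What is shaped like the spatula but turquoise is not meant.

How it is judged:
On the way, in this order (a step that is already met when the one before it is completed fails the run):
1. the tablet is carried on the spatula, at least 20 mm clear of the gluing board (z of tablet in the frame of glue_board above 0.037 m and contact force between spatula and tablet above 0.3 N), for 0.3 s.
2. the tablet lies in the cradle, flat on both rails, and the spatula no longer touches it (x of tablet in the frame of cradle between -0.018 and 0.015 m and y of tablet in the frame of cradle between -0.012 and 0.012 m and z of tablet in the frame of cradle between 0.047 and 0.053 m and angle between tablet's own z axis and vertical below 0.04 rad and angle between the x axis of tablet and the x axis of cradle, either way round below 0.14 rad and contact force between spatula and tablet below 0.05 N and linear speed of tablet below 0.02 m/s), for 0.3 s.
At the end, for the whole second after the job is handed in: Tablet at rest, flat on both rails inside the lips (off centre at most 18 mm to the near end, 15 far, 12 sideways; level to 0.04 rad, turned under 0.14 rad), free of the spatula; spatula at rest, flat (0.1 rad), its blade's centre on the blue mat (all of step 2 and x of spatula in the frame of tool_mat between -0.11 and 0.11 m and y of spatula in the frame of tool_mat between -0.07 and 0.07 m and z of spatula in the frame of tool_mat below 0.012 m and angle between spatula's own z axis and vertical below 0.1 rad and linear speed of spatula below 0.02 m/s); the robot touches nothing.
It fails at once if the gripper or arm touches the tablet (contact force between any of the fingers, the arm and tablet above 0.5 N).
It fails at once if the tablet tips by more than 25 degrees (angle between tablet's own z axis and vertical above 0.44 rad).
It fails at once if the tablet is dropped or banged onto the cradle (more than 25 N) (contact force between tablet and cradle above 25 N).
It fails at once if the screwdriver or the wrench is moved by more than 30 mm (distance of any of screwdriver, wrench from where it was at the start of the episode above 0.03 m).
It also fails if it takes over 72 s, if anything falls off the work surface, if the arm or the gripper's body presses on something with over 40 N, if the wrist force passes 120 N, or if a joint passes its speed limit or range.

## Working session

There is one attempt and no reset: what is moved stays moved. The work goes in short steps, Python scripts to look and compute and a tool call to move; the robot and the scene stay as the last step left them, time stands still between calls to the robot, and variables do not carry over. Pictures are saved under pics/ and viewed, about 8 in all and at most 12, crops included, and the job is handed in when it is done.

Besides the shell and the picture viewer there is one more tool, called after "Request:" in YAML: its name, and indented under it one key for each argument. servo_tool: Moves the arm, as the interface text tells. Its arguments: {"type":"object","properties":{"deltas":{"type":"array"},"newtons":{"type":"number"}},"required":["deltas"]}

```bash
ls; mkdir -p pics; cat > h.py <<'E'
import numpy as np, cv2
from workcell import env, read_camera, job, cut_out
def undist(c,uv):
    K=c["intrinsics"];uv=np.atleast_2d(np.array(uv,float))
    d=np.array([c["k1"],0,0,0,0.])
    return cv2.undistortPoints(uv.reshape(-1,1,2),np.array(K,float),d).reshape(-1,2)
def onplane(c,uv,z):
    p=undist(c,uv);E=np.array(c["extrinsics"]);r=np.c_[p,np.ones(len(p))]@E[:3,:3].T
    t=(z-E[2,3])/r[:,2];return E[:3,3]+r*t[:,None]
def proj(c,P):
    E=np.array(c["extrinsics"]);P=(np.atleast_2d(P)-E[:3,3])@E[:3,:3]
    s=P[:,:2]/P[:,2:];s=s*(1+c["k1"]*(s**2).sum(1,keepdims=True));K=np.array(c["intrinsics"])
    return s*[K[0,0],K[1,1]]+[K[0,2],K[1,2]]
def save(n,img,s=1):
    cv2.imwrite("pics/"+n,cv2.resize(img[...,::-1],None,fx=s,fy=s,interpolation=cv2.INTER_CUBIC))
E
python3 - <<'E'
from h import *
im=[]
for n in("top","side"):
    c=read_camera(n);im.append(c["img"]);print(n,c["k1"],np.round(c["intrinsics"],1).tolist(),np.round(c["extrinsics"],3).tolist())
    for t in("spatula","tablet","glue_board","cradle","tool_mat","screwdriver","wrench"):
        for o in cut_out(t,n)[:3]:
            m=o["region"].astype(np.uint8);ys,xs=np.nonzero(m);r=cv2.minAreaRect(np.c_[xs,ys].astype(np.float32))
            print(t,round(o["confidence"],2),[int(v) for v in o["extent"]],m.sum(),np.round(cv2.boxPoints(r)).astype(int).tolist(),c["img"][m>0].mean(0).astype(int))
save("top0.png",im[0],1.4);save("side0.png",im[1],1.4)
E
```

```text
pics
top -0.0220864896607988 [[480.9, 0.0, 285.1], [0.0, 480.9, 219.8], [0.0, 0.0, 1.0]] [[0.02, -0.997, 0.068, 0.377], [-1.0, -0.02, -0.002, -0.04], [0.004, -0.068, -0.998, 1.264], [0.0, 0.0, 0.0, 1.0]]
spatula 0.68 [381, 281, 427, 349] 1162 [[373, 289], [396, 276], [431, 336], [408, 349]] [ 33 135 116]
spatula 0.66 [388, 147, 415, 218] 1153 [[387, 216], [391, 149], [416, 150], [411, 218]] [153 128 111]
tablet 0.84 [240, 123, 302, 174] 2352 [[239, 165], [247, 123], [303, 133], [295, 175]] [37 42 46]
glue_board 0.75 [228, 115, 312, 191] 2255 [[227, 178], [239, 113], [311, 126], [299, 191]] [ 83 116  78]
cradle 0.67 [105, 137, 189, 206] 4626 [[103, 146], [182, 136], [190, 198], [110, 208]] [74 63 63]
tool_mat 0.64 [359, 134, 428, 234] 3931 [[357, 226], [371, 136], [428, 145], [414, 235]] [ 34  58 111]
screwdriver 0.87 [206, 135, 214, 214] 466 [[206, 138], [215, 138], [215, 212], [206, 212]] [163  59  52]
wrench 0.91 [321, 162, 335, 222] 447 [[321, 159], [335, 159], [335, 225], [321, 225]] [141 149 148]
side -0.024969811860759892 [[399.5, 0.0, 279.0], [0.0, 399.5, 211.9], [0.0, 0.0, 1.
[... 445 characters left out ...]
72, 275, 247, 358] 5053 [[170, 356], [178, 274], [248, 281], [240, 363]] [121  93  93]
cradle 0.73 [198, 259, 264, 275] 414 [[196, 265], [198, 255], [267, 267], [266, 277]] [208 103  99]
cradle 0.45 [249, 138, 297, 154] 393 [[249, 141], [297, 131], [300, 147], [252, 157]] [197 175 155]
tool_mat 0.77 [237, 134, 312, 175] 1581 [[235, 159], [243, 129], [313, 147], [305, 177]] [ 66  92 151]
screwdriver 0.93 [197, 259, 266, 273] 382 [[196, 264], [198, 255], [267, 266], [265, 276]] [211 100  96]
screwdriver 0.54 [236, 134, 313, 173] 1597 [[235, 159], [243, 129], [312, 147], [304, 177]] [ 66  93 151]
wrench 0.64 [244, 182, 295, 195] 261 [[243, 189], [244, 181], [297, 188], [296, 196]] [182 194 194]
```

View pics/top0.png

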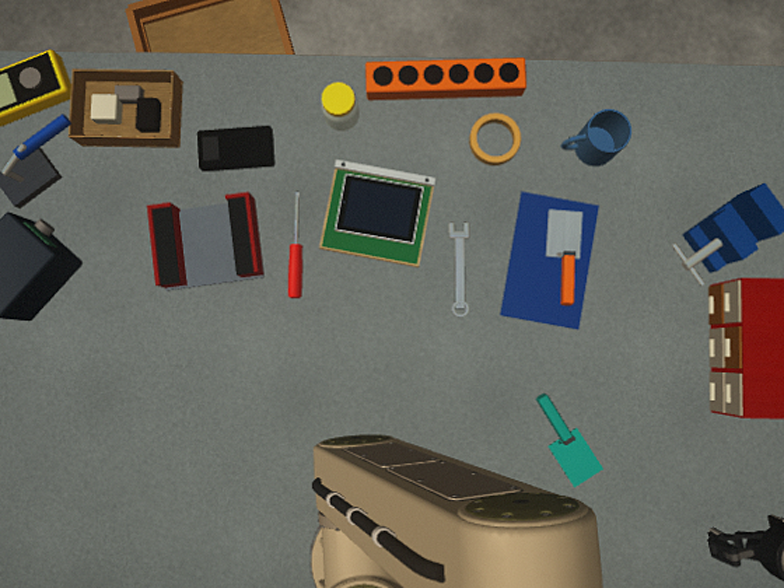

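```bash
python3 - <<'E'
from h import *
c=read_camera("top")
im=c["img"]
save("crop1.png",im[110:245,360:440],4.4) if 0 else None
a=cv2.resize(im[115:240,95:215],None,fx=4,fy=4,interpolation=cv2.INTER_CUBIC)
b=cv2.resize(im[115:240,355:435],None,fx=4,fy=4,interpolation=cv2.INTER_CUBIC)
save("crop1.png",np.hstack([b,a]))
E
```

```text
(no output)
```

View pics/crop1.png

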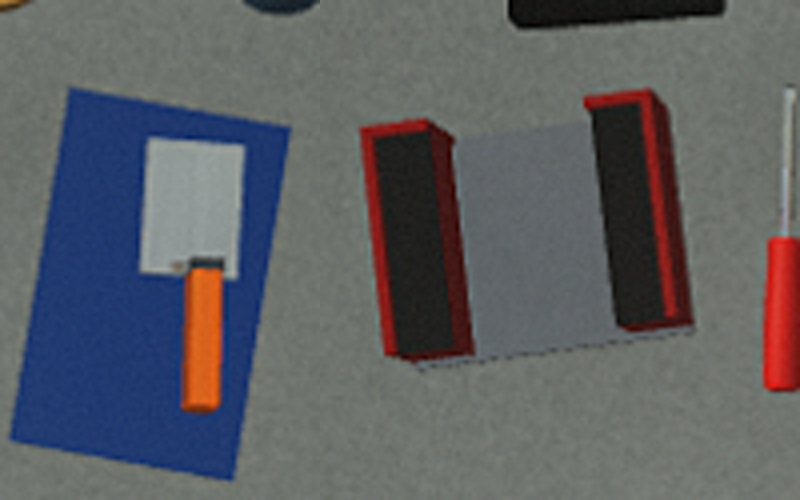

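The scene is clear. The spatula with the orange handle is on the blue mat (top image about (402,185) px); the turquoise look-alike is at about (405,315) and is to be ignored. The tablet is on the green board at about (271,149), and the cradle at about (147,172) with two black rails. Next I'll measure everything metrically.

```bash
cat > meas.py <<'E'
from h import *
def rect(c,m,z,tag):
    m=m.astype(np.uint8)
    n,l,s,_=cv2.connectedComponentsWithStats(m)
    if n<2: print(tag,"none");return
    m=l==1+np.argmax(s[1:,4])
    ys,xs=np.nonzero(m);w=onplane(c,np.c_[xs,ys],z)[:,:2]*1000
    hull=cv2.convexHull(w.astype(np.float32));r=cv2.minAreaRect(hull)
    b=cv2.boxPoints(r);e=b[1]-b[0];f=b[2]-b[1]
    if abs(e[0])<abs(e[1]): e,f=f,e
    e=e*np.sign(e[0])
    print(tag,"ctr",np.round(r[0],1),"lenx",round(float(np.hypot(*e)),1),"leny",round(float(np.hypot(*f)),1),"yaw deg",round(float(np.degrees(np.arctan2(e[1],e[0]))),2),"centroid",np.round(w.mean(0),1),len(w))
    return r
E
python3 - <<'E'
from meas import *
c=read_camera("top");im=c["img"].astype(int);R,G,B=im[...,0],im[...,1],im[...,2]
win=lambda x0,y0,x1,y1:(lambda a:(a.__setitem__((slice(y0,y1),slice(x0,x1)),True),a)[1])(np.zeros(R.shape,bool))
# mat
W=win(350,130,435,240)
mat=W&(B>R+35)
hole=cv2.morphologyEx(mat.astype(np.uint8),cv2.MORPH_CLOSE,np.ones((45,45)))
rect(c,mat,0.003,"mat")
gray=(abs(R-G)<25)&(abs(B-G)<25)
blade=win(388,145,418,186)&gray&(G>100)
rect(c,blade,0.0055,"blade")
rect(c,W&(R>150)&(B<100),0.058+0.003,"handle")
rect(c,win(220,105,320,200)&(G>R+25)&(G>B+20),0.012,"green")
g=cut_out("tablet","top")[0]["region"]
rect(c,g,0.026,"tablet cut")
rect(c,win(230,110,312,185)&~((G>R+15)&(G>B+10)),0.026,"nongreen")
dark=win(238,122,304,176)&(R+G+B<200)&(abs(G-R)<20);rect(c,dark,0.026,"glass")
blk=(R<70)&(G<60)&(B<60)&(abs(R-G)<22)
rect(c,win(105,135,140,210)&blk&(R+G+B<120),0.05,"railL");rect(c,win(155,135,190,210)&blk&(R+G+B<120),0.05,"railR")
rect(c,win(100,130,192,212)&(R>G+35),0.058,"red")
a=cv2.resize(c["img"][105:200,220:320],None,fx=6,fy=6,interpolation=cv2.INTER_CUBIC)
save("tab.png",a)
E
```

```text
mat ctr [ 560.2 -324.9] lenx 239.6 leny 150.3 yaw deg -9.17 centroid [ 552.4 -316. ] 3905
blade ctr [ 610.4 -351.4] lenx 90.7 leny 64.9 yaw deg -2.82 centroid [ 612.1 -351. ] 781
handle ctr [ 517.7 -345.4] lenx 87.1 leny 20.2 yaw deg -1.67 centroid [ 517.7 -345.4] 278
green ctr [635.4   3.5] lenx 149.9 leny 180.4 yaw deg -9.6 centroid [610.4  11.1] 1390
tablet cut ctr [647.1  -2.5] lenx 110.8 leny 148.9 yaw deg -8.65 centroid [647.   -2.3] 2372
nongreen ctr [646.1  -1.1] lenx 110.9 leny 149.9 yaw deg -8.86 centroid [645.9  -1.8] 2384
glass ctr [646.7  -1. ] lenx 101.7 leny 141.5 yaw deg -8.79 centroid [646.5  -1. ] 2090
railL ctr [564.8 384.4] lenx 140.1 leny 35.4 yaw deg 8.91 centroid [564.6 384.5] 750
railR ctr [586.1 249.2] lenx 139.9 leny 30.4 yaw deg 8.95 centroid [586.3 249.4] 645
red ctr [566.2 381.3] lenx 153.6 leny 57.0 yaw deg 8.56 centroid [569.1 380.5] 522
```

View pics/tab.png

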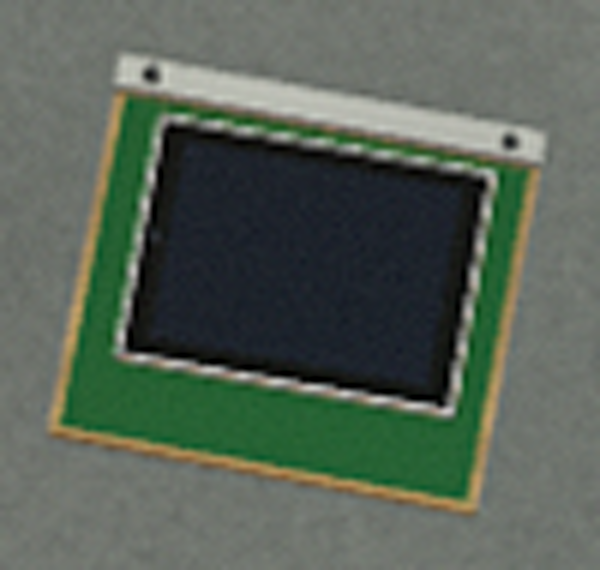

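```bash
python3 - <<'E'
from h import *
from scipy.spatial.transform import Rotation as R
s=env.get_state();q=s["orientation"];print({k:np.round(v,3).tolist() for k,v in s.items()})
print(np.round(R.from_quat([q[1],q[2],q[3],q[0]]).as_matrix(),3))
c=read_camera("top")
pts=np.array([[52,432],[475,512],[540,165],[120,92]])/6+[220,105]
w=onplane(c,pts,0.012)[:,:2]*1000;print(np.round(w,1))
for a,b in((0,1),(3,2),(0,3),(1,2)):
    d=w[b]-w[a];print(np.hypot(*d),np.degrees(np.arctan2(d[1],d[0])))
s_=read_camera("side")
# predicted side pixels check: tablet center/top, spatula grip, cradle center
print(proj(s_,np.array([[.6465,-.0015,.026],[.535,-.347,.051],[.5756,.316,.05],[.610,-.351,.0055]])))
save("side0.png",s_["img"],1.4)
E
```

```text
{'clock': 0.95, 'joint_pos': [-1.488, 0.313, 0.046, 1.304, -0.0, 1.431], 'qvel': [0.001, 0.001, -0.001, 0.0, 0.001, -0.001], 'tau': [-0.001, -48.046, 29.882, 0.0, -0.0, 0.0], 'tcp_pos': [0.127, -0.561, 0.304], 'orientation': [0.0, 0.994, 0.111, -0.0], 'wrist_force': [-0.263, -0.084, 0.357], 'ft_torque': [0.036, -0.024, 0.02], 'finger_gap': 0.085}
[[ 0.975  0.221  0.   ]
 [ 0.221 -0.975 -0.   ]
 [-0.     0.    -1.   ]]
[[ 571.8  107.1]
 [ 540.4  -78.5]
 [ 694.9 -104.4]
 [ 723.8   81.4]]
188.27795446508173 -99.61839805674822
188.09661047396867 -98.83607247854714
154.0955212760912 -9.586546327495643
156.66397674386377 -9.514334115230861
[[222.96925057 215.25713927]
 [282.39057434 139.09796702]
 [211.67875583 312.80655702]
 [262.1211023  145.5354937 ]]
```

View pics/side0.png

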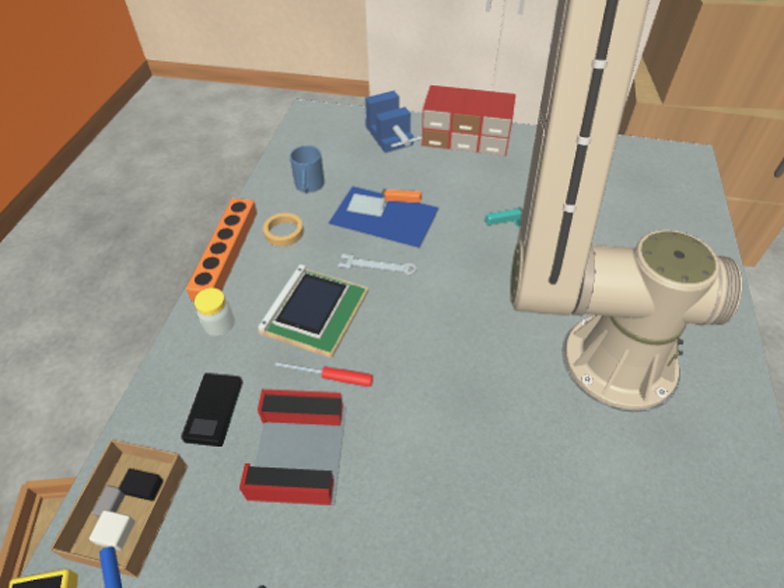

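Measurements agree with the given sizes: the tablet reads 110×150, the blade 90×64, and the rails are 138 apart. Moving above the spatula grip at (535,-347), yaw -2.9°.

Request:
servo_tool:
  deltas:
    - {"dx": 40, "dy": 20, "dz": -4, "rz": -0.034}
    - {"dx": 48, "dy": 25, "dz": -8, "rz": -0.034}
    - {"dx": 48, "dy": 25, "dz": -8, "rz": -0.034}
    - {"dx": 48, "dy": 25, "dz": -8, "rz": -0.034}
    - {"dx": 48, "dy": 25, "dz": -8, "rz": -0.034}
    - {"dx": 48, "dy": 25, "dz": -8, "rz": -0.034}
    - {"dx": 48, "dy": 25, "dz": -8, "rz": -0.034}
    - {"dx": 48, "dy": 25, "dz": -8, "rz": -0.036}
  newtons: 110

```text
invalid input at $.deltas[0]: expected keys dx, dy, dz, rx, ry, rz, fingers
```

Request:
servo_tool:
  deltas:
    - {"dx": 32, "dy": 19, "dz": -24}
    - {"dz": -35}
    - {"dz": -25}
    - {}

```text
invalid input at $.deltas[0]: expected keys dx, dy, dz, rx, ry, rz, fingers
```

```bash
cat > st.py <<'E'
from h import *
from scipy.spatial.transform import Rotation as R
s=env.get_state();q=s["orientation"];M=R.from_quat([q[1],q[2],q[3],q[0]]).as_matrix()
print("t",round(float(s["clock"]),2),"tcp",np.round(np.array(s["tcp_pos"])*1000,1),"yaw",round(float(np.degrees(np.arctan2(M[1,0],M[0,0]))),2),"z",np.round(M[:,2],3),"F",np.round(s["wrist_force"],2),"T",np.round(s["ft_torque"],2),"gap",np.round(s["finger_gap"],4))
E
python3 st.py; python3 - <<'E'
from h import *
c=read_camera("side");a=c["img"][90:180,220:330];save("sg.png",a,6)
E
```

```text
t 1.05 tcp [ 127.1 -560.8  303.9] yaw 12.77 z [ 0. -0. -1.] F [-0.84 -0.52 -1.05] T [0.01 0.02 0.  ] gap 0.0852
```

View pics/sg.png

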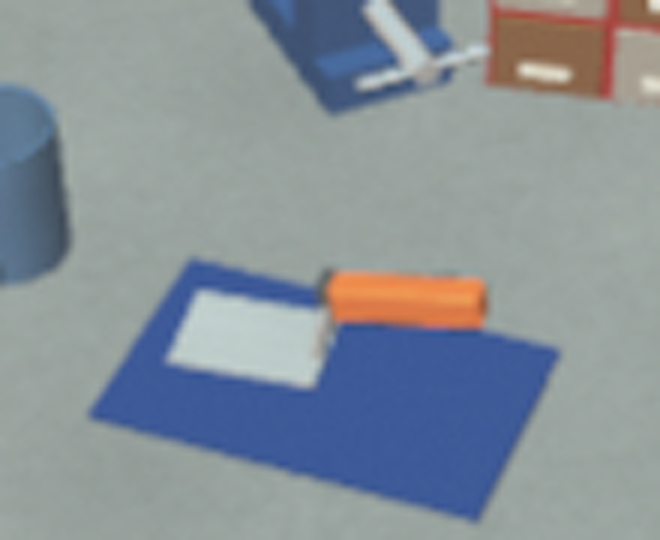

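Every row needs all of its keys. The side crop shows the orange-handled spatula flat on the mat (crop centre about (290,330)), with nothing in the way above it.

Request:
servo_tool:
  deltas:
    - {"dx": 40, "dy": 20, "dz": -4, "rx": 0, "ry": 0, "rz": -0.034, "fingers": -1}
    - {"dx": 48, "dy": 25, "dz": -8, "rx": 0, "ry": 0, "rz": -0.034, "fingers": -1}
    - {"dx": 48, "dy": 25, "dz": -8, "rx": 0, "ry": 0, "rz": -0.034, "fingers": -1}
    - {"dx": 48, "dy": 25, "dz": -8, "rx": 0, "ry": 0, "rz": -0.034, "fingers": -1}
    - {"dx": 48, "dy": 25, "dz": -8, "rx": 0, "ry": 0, "rz": -0.034, "fingers": -1}
    - {"dx": 48, "dy": 25, "dz": -8, "rx": 0, "ry": 0, "rz": -0.034, "fingers": -1}
    - {"dx": 48, "dy": 25, "dz": -8, "rx": 0, "ry": 0, "rz": -0.034, "fingers": -1}
    - {"dx": 48, "dy": 25, "dz": -8, "rx": 0, "ry": 0, "rz": -0.036, "fingers": -1}
  newtons: 110

```text
clock: 1.9
tcp_pos: [0.4758, -0.3797, 0.2486]
orientation: [0.0, 1.0, -0.026, 0.0]
wrist_force: [0.3, -2.0, -0.1]
finger_gap: 0.0855
```

Request:
servo_tool:
  deltas:
    - {"dx": 32, "dy": 19, "dz": -24, "rx": 0, "ry": 0, "rz": 0, "fingers": -1}
    - {"dx": 0, "dy": 0, "dz": -35, "rx": 0, "ry": 0, "rz": 0, "fingers": -1}
    - {"dx": 0, "dy": 0, "dz": -25, "rx": 0, "ry": 0, "rz": 0, "fingers": -1}
    - {"dx": 0, "dy": 0, "dz": 0, "rx": 0, "ry": 0, "rz": 0, "fingers": -1}

```text
clock: 2.3
tcp_pos: [0.5047, -0.3596, 0.1605]
orientation: [-0.003, 1.0, -0.025, -0.003]
wrist_force: [0.1, 1.2, -0.8]
finger_gap: 0.0853
```

```bash
python3 st.py; python3 - <<'E'
from h import *
c=read_camera("side");a=c["img"][70:180,220:330];save("sg2.png",a,5)
E
```

```text
t 2.3 tcp [ 504.7 -359.6  160.5] yaw -2.87 z [-0.006  0.005 -1.   ] F [ 0.07  1.23 -0.81] T [ 0.05  0.01 -0.01] gap 0.0853
```

View pics/sg2.png

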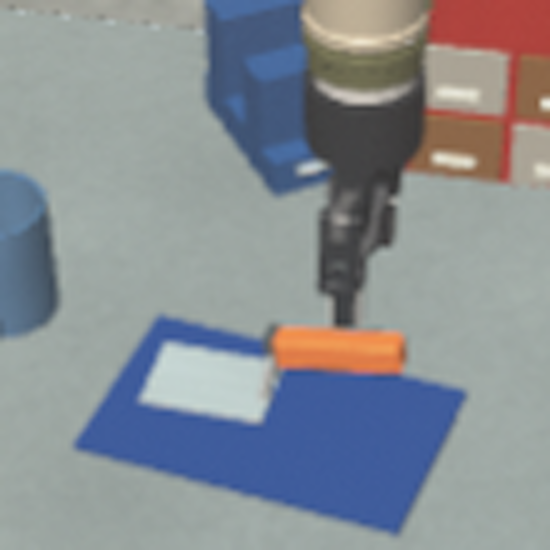

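Request:
servo_tool:
  deltas:
    - {"dx": 15, "dy": 7, "dz": 0, "rx": -0.005, "ry": -0.006, "rz": 0, "fingers": -1}
    - {"dx": 15, "dy": 6, "dz": 0, "rx": 0, "ry": 0, "rz": 0, "fingers": -1}
    - {"dx": 0, "dy": 0, "dz": 0, "rx": 0, "ry": 0, "rz": 0, "fingers": -1}

```text
clock: 2.65
tcp_pos: [0.539, -0.3487, 0.1668]
orientation: [0.004, 1.0, -0.025, 0.005]
wrist_force: [-0.4, 0.3, -0.2]
finger_gap: 0.0856
```

```bash
python3 st.py
```

```text
t 2.65 tcp [ 539.  -348.7  166.8] yaw -2.82 z [ 0.01  -0.007 -1.   ] F [-0.39  0.29 -0.23] T [ 0.08 -0.03  0.05] gap 0.0856
```

Request:
servo_tool:
  deltas:
    - {"dx": 0, "dy": 0, "dz": 0, "rx": 0, "ry": 0, "rz": 0, "fingers": -1}
    - {"dx": 0, "dy": 0, "dz": 0, "rx": 0, "ry": 0, "rz": 0, "fingers": -1}

```text
clock: 2.85
tcp_pos: [0.5363, -0.349, 0.1653]
orientation: [0.003, 1.0, -0.026, 0.003]
wrist_force: [0.4, -0.1, -0.8]
finger_gap: 0.0855
```

```bash
python3 st.py
```

```text
t 2.85 tcp [ 536.3 -349.   165.3] yaw -2.93 z [ 0.006 -0.006 -1.   ] F [ 0.4  -0.14 -0.81] T [-0.02  0.    0.05] gap 0.0855
```

Request:
servo_tool:
  deltas:
    - {"dx": -1, "dy": 2, "dz": -20, "rx": 0.006, "ry": 0.006, "rz": 0, "fingers": -1}
    - {"dx": 0, "dy": 0, "dz": -20, "rx": 0, "ry": 0, "rz": 0, "fingers": -1}
    - {"dx": 0, "dy": 0, "dz": -14, "rx": 0, "ry": 0, "rz": 0, "fingers": -1}
    - {"dx": 0, "dy": 0, "dz": -6, "rx": 0, "ry": 0, "rz": 0, "fingers": -1}
    - {"dx": 0, "dy": 0, "dz": 0, "rx": 0, "ry": 0, "rz": 0, "fingers": -1}
    - {"dx": 0, "dy": 0, "dz": 0, "rx": 0, "ry": 0, "rz": 0, "fingers": -1}
    - {"dx": 0, "dy": 0, "dz": 0, "rx": 0, "ry": 0, "rz": 0, "fingers": -1}

```text
clock: 3.55
tcp_pos: [0.5356, -0.3474, 0.1058]
orientation: [0.0, 1.0, -0.026, 0.001]
wrist_force: [0.3, 0.9, 0.1]
finger_gap: 0.0854
```

```bash
python3 st.py
```

```text
t 3.55 tcp [ 535.6 -347.4  105.8] yaw -2.94 z [ 0.001 -0.    -1.   ] F [0.32 0.92 0.09] T [-0.03 -0.01  0.03] gap 0.0854
```

Request:
servo_tool:
  deltas:
    - {"dx": 0, "dy": 0, "dz": 0, "rx": 0, "ry": 0, "rz": 0, "fingers": 1}
    - {"dx": 0, "dy": 0, "dz": 0, "rx": 0, "ry": 0, "rz": 0, "fingers": 1}
    - {"dx": 0, "dy": 0, "dz": 0, "rx": 0, "ry": 0, "rz": 0, "fingers": 1}
    - {"dx": 0, "dy": 0, "dz": 0, "rx": 0, "ry": 0, "rz": 0, "fingers": 1}
    - {"dx": 0, "dy": 0, "dz": 0, "rx": 0, "ry": 0, "rz": 0, "fingers": 1}
    - {"dx": 0, "dy": 0, "dz": 0, "rx": 0, "ry": 0, "rz": 0, "fingers": 1}
    - {"dx": 0, "dy": 0, "dz": 0, "rx": 0, "ry": 0, "rz": 0, "fingers": 1}
    - {"dx": 0, "dy": 0, "dz": 0, "rx": 0, "ry": 0, "rz": 0, "fingers": 1}
  newtons: 115

```text
clock: 4.35
tcp_pos: [0.5352, -0.347, 0.105]
orientation: [-0.0, 1.0, -0.026, 0.0]
wrist_force: [-1.0, -0.6, 3.0]
finger_gap: 0.0184
```

```bash
python3 st.py
```

```text
t 4.35 tcp [ 535.2 -347.   105. ] yaw -2.94 z [ 0.     0.001 -1.   ] F [-0.95 -0.59  3.02] T [-0.    0.05  0.04] gap 0.0184
```

Request:
servo_tool:
  deltas:
    - {"dx": 0, "dy": 0, "dz": 10, "rx": 0, "ry": 0, "rz": 0, "fingers": 1}
    - {"dx": 0, "dy": 0, "dz": 25, "rx": 0, "ry": 0, "rz": 0, "fingers": 1}
    - {"dx": 0, "dy": 0, "dz": 30, "rx": 0, "ry": 0, "rz": 0, "fingers": 1}
    - {"dx": 0, "dy": 10, "dz": 20, "rx": 0, "ry": 0, "rz": 0, "fingers": 1}
    - {"dx": -7, "dy": 25, "dz": 0, "rx": 0, "ry": 0, "rz": -0.013, "fingers": 1}
    - {"dx": -8, "dy": 35, "dz": 0, "rx": 0, "ry": 0, "rz": -0.01, "fingers": 1}
    - {"dx": -8, "dy": 35, "dz": 0, "rx": 0, "ry": 0, "rz": -0.01, "fingers": 1}
    - {"dx": -8, "dy": 35, "dz": 0, "rx": 0, "ry": 0, "rz": -0.01, "fingers": 1}

```text
clock: 5.15
tcp_pos: [0.5033, -0.2055, 0.1898]
orientation: [-0.001, 0.999, -0.048, -0.0]
wrist_force: [0.2, -0.1, -2.2]
finger_gap: 0.0183
```

Request:
servo_tool:
  deltas:
    - {"dx": -8, "dy": 35, "dz": 0, "rx": 0, "ry": 0, "rz": -0.01, "fingers": 1}
    - {"dx": -8, "dy": 35, "dz": 0, "rx": 0, "ry": 0, "rz": -0.01, "fingers": 1}
    - {"dx": -8, "dy": 35, "dz": 0, "rx": 0, "ry": 0, "rz": -0.01, "fingers": 1}
    - {"dx": -8, "dy": 35, "dz": 0, "rx": 0, "ry": 0, "rz": -0.01, "fingers": 1}
    - {"dx": -8, "dy": 35, "dz": 0, "rx": 0, "ry": 0, "rz": -0.01, "fingers": 1}
    - {"dx": -8, "dy": 35, "dz": -10, "rx": 0, "ry": 0, "rz": -0.01, "fingers": 1}
    - {"dx": -7, "dy": 28, "dz": -15, "rx": 0, "ry": 0, "rz": -0.01, "fingers": 1}
    - {"dx": 0, "dy": 0, "dz": 0, "rx": 0, "ry": 0, "rz": 0, "fingers": 1}

```text
clock: 5.95
tcp_pos: [0.4438, 0.0189, 0.1632]
orientation: [-0.006, 0.997, -0.072, -0.002]
wrist_force: [-0.5, 1.0, -2.7]
finger_gap: 0.0183
```

Request:
servo_tool:
  deltas:
    - {"dx": 0, "dy": 0, "dz": 0, "rx": 0, "ry": 0, "rz": 0, "fingers": 1}
    - {"dx": 0, "dy": 0, "dz": 0, "rx": 0, "ry": 0, "rz": 0, "fingers": 1}
    - {"dx": 0, "dy": 0, "dz": 0, "rx": 0, "ry": 0, "rz": 0, "fingers": 1}
    - {"dx": 0, "dy": 0, "dz": 0, "rx": 0, "ry": 0, "rz": 0, "fingers": 1}

```text
clock: 6.35
tcp_pos: [0.4477, 0.0161, 0.1652]
orientation: [-0.006, 0.997, -0.074, 0.001]
wrist_force: [0.6, -0.4, -1.6]
finger_gap: 0.018
```

```bash
python3 st.py;python3 - <<'E'
from h import *
c=read_camera("side");a=c["img"][110:260,150:350];a=cv2.resize(a,None,fx=4,fy=4,interpolation=cv2.INTER_CUBIC)
save("ss1.png",a)
E
```

```text
t 6.35 tcp [447.7  16.1 165.2] yaw -8.52 z [ 0.003  0.011 -1.   ] F [ 0.56 -0.42 -1.61] T [-0.03  0.02  0.01] gap 0.018
```

View pics/ss1.png

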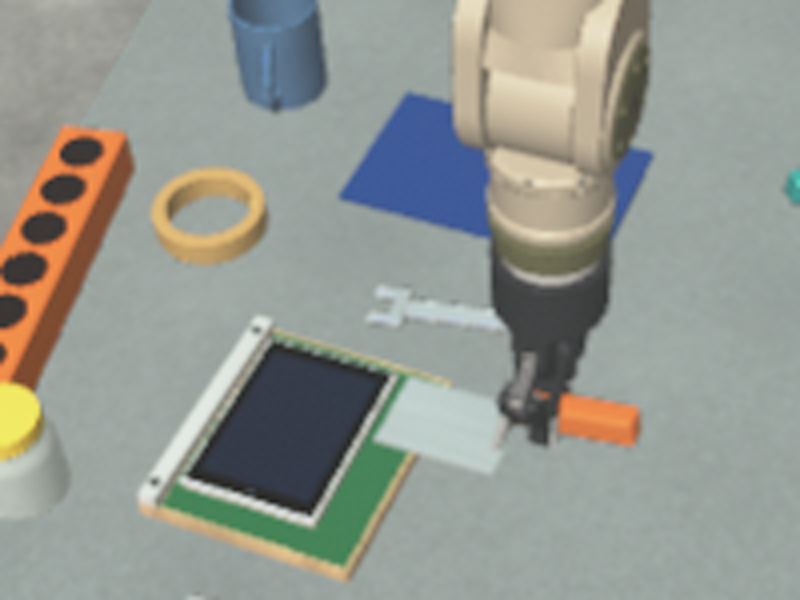

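The side view shows the blade (crop (440,425)) carried level over the board's near side, tip just short of the tablet. Correcting lateral position and tilt, then descending.

Request:
servo_tool:
  deltas:
    - {"dx": 1, "dy": 15, "dz": 0, "rx": -0.011, "ry": 0.003, "rz": -0.015, "fingers": 1}
    - {"dx": 0, "dy": 0, "dz": -20, "rx": 0, "ry": 0, "rz": 0, "fingers": 1}
    - {"dx": 0, "dy": 0, "dz": -15, "rx": 0, "ry": 0, "rz": 0, "fingers": 1}
    - {"dx": 0, "dy": 0, "dz": -7, "rx": 0, "ry": 0, "rz": 0, "fingers": 1}
    - {"dx": 0, "dy": 0, "dz": 0, "rx": 0, "ry": 0, "rz": 0, "fingers": 1}
    - {"dx": 0, "dy": 0, "dz": 0, "rx": 0, "ry": 0, "rz": 0, "fingers": 1}
    - {"dx": 0, "dy": 0, "dz": 0, "rx": 0, "ry": 0, "rz": 0, "fingers": 1}

```text
clock: 7.1
tcp_pos: [0.4465, 0.0175, 0.1235]
orientation: [-0.006, 0.997, -0.073, 0.0]
wrist_force: [0.7, 0.5, -2.1]
finger_gap: 0.0187
```

```bash
cat > rel.py <<'E'
from meas import *
import subprocess
c=read_camera("top");im=c["img"].astype(int);R,G,B=im[...,0],im[...,1],im[...,2]
print(subprocess.run(["python3","st.py"],capture_output=True,text=True).stdout)
E
python3 st.py
```

```text
t 7.1 tcp [446.5  17.5 123.5] yaw -8.34 z [ 0.001  0.011 -1.   ] F [ 0.74  0.51 -2.06] T [-0.01  0.05 -0.01] gap 0.0187
```

```bash
python3 -c "
from h import *
s=env.get_state();print(np.round(s['joint_pos'],3),np.round(s['tau'],2))"
```

```text
[-0.147  0.212 -0.568  0.791  0.011  3.141] [-1.000e-02 -3.714e+01  2.457e+01 -4.000e-02  4.000e-02 -0.000e+00]
```

Request:
servo_tool:
  deltas:
    - {"dx": 0, "dy": 6, "dz": 0, "rx": 0, "ry": 0, "rz": 0, "fingers": 1}
    - {"dx": 0, "dy": 6, "dz": 0, "rx": 0, "ry": 0, "rz": 0, "fingers": 1}
    - {"dx": 0, "dy": 0, "dz": 0, "rx": 0, "ry": 0, "rz": 0, "fingers": 1}
    - {"dx": 0, "dy": 0, "dz": 0, "rx": 0, "ry": 0, "rz": 0, "fingers": 1}

```text
clock: 7.5
tcp_pos: [0.4449, 0.0228, 0.1229]
orientation: [-0.008, 0.998, -0.068, -0.0]
wrist_force: [-0.2, -0.1, -1.7]
finger_gap: 0.0182
```

```bash
python3 st.py; python3 -c "
from h import *
s=env.get_state();print(np.round(s['joint_pos'],3),np.round(s['tau'],2))"
```

```text
t 7.5 tcp [444.9  22.8 122.9] yaw -7.85 z [ 0.001  0.016 -1.   ] F [-0.21 -0.14 -1.74] T [-0.05  0.09 -0.03] gap 0.0182
[-0.138  0.211 -0.572  0.79   0.016  3.141] [  0.05 -37.34  24.74  -0.05   0.07  -0.  ]
```

Joint 6 sits at its limit (3.141), so this grasp can't reach the needed yaw. The fix is a half-turn: I'll lay the spatula back on the mat and regrasp with the tool rotated 180°.

Request:
servo_tool:
  deltas:
    - {"dx": 0, "dy": -3, "dz": 20, "rx": 0, "ry": 0, "rz": 0.01, "fingers": 1}
    - {"dx": 4, "dy": -15, "dz": 27, "rx": -0.006, "ry": 0, "rz": 0.01, "fingers": 1}
    - {"dx": 8, "dy": -32, "dz": 20, "rx": -0.01, "ry": 0, "rz": 0.01, "fingers": 1}
    - {"dx": 8, "dy": -35, "dz": 0, "rx": 0, "ry": 0, "rz": 0.01, "fingers": 1}
    - {"dx": 8, "dy": -35, "dz": 0, "rx": 0, "ry": 0, "rz": 0.01, "fingers": 1}
    - {"dx": 8, "dy": -35, "dz": 0, "rx": 0, "ry": 0, "rz": 0.01, "fingers": 1}
    - {"dx": 8, "dy": -35, "dz": 0, "rx": 0, "ry": 0, "rz": 0.01, "fingers": 1}
    - {"dx": 8, "dy": -35, "dz": 0, "rx": 0, "ry": 0, "rz": 0.01, "fingers": 1}

```text
clock: 8.3
tcp_pos: [0.497, -0.2038, 0.1897]
orientation: [-0.0, 1.0, -0.028, 0.0]
wrist_force: [0.1, 0.3, -1.2]
finger_gap: 0.0183
```

Request:
servo_tool:
  deltas:
    - {"dx": 8, "dy": -35, "dz": 0, "rx": 0, "ry": 0, "rz": 0.006, "fingers": 1}
    - {"dx": 8, "dy": -35, "dz": 0, "rx": 0, "ry": 0, "rz": 0, "fingers": 1}
    - {"dx": 8, "dy": -35, "dz": -10, "rx": 0, "ry": 0, "rz": 0, "fingers": 1}
    - {"dx": 8, "dy": -28, "dz": -20, "rx": 0, "ry": 0, "rz": 0, "fingers": 1}
    - {"dx": 6, "dy": -12, "dz": -20, "rx": 0, "ry": 0, "rz": 0, "fingers": 1}
    - {"dx": 0, "dy": 0, "dz": -10, "rx": 0, "ry": 0, "rz": 0, "fingers": 1}
    - {"dx": 0, "dy": 0, "dz": 0, "rx": 0, "ry": 0, "rz": 0, "fingers": 1}
    - {"dx": 0, "dy": 0, "dz": 0, "rx": 0, "ry": 0, "rz": 0, "fingers": 1}

```text
clock: 9.1
tcp_pos: [0.5346, -0.3464, 0.1298]
orientation: [-0.001, 1.0, -0.025, -0.0]
wrist_force: [-0.4, 0.2, -1.8]
finger_gap: 0.0184
```

Request:
servo_tool:
  deltas:
    - {"dx": 0, "dy": 0, "dz": 0, "rx": 0, "ry": 0, "rz": 0, "fingers": 1}
    - {"dx": 0, "dy": 0, "dz": 0, "rx": 0, "ry": 0, "rz": 0, "fingers": 1}

```text
clock: 9.3
tcp_pos: [0.5354, -0.347, 0.1312]
orientation: [0.0, 1.0, -0.025, 0.001]
wrist_force: [0.4, 0.4, -2.2]
finger_gap: 0.0183
```

```bash
python3 st.py
```

```text
t 9.3 tcp [ 535.4 -347.   131.2] yaw -2.89 z [ 0.002 -0.001 -1.   ] F [ 0.4   0.42 -2.23] T [ 0.04  0.06 -0.01] gap 0.0183
```

Request:
servo_tool:
  deltas:
    - {"dx": 0, "dy": 0, "dz": -14, "rx": 0, "ry": 0, "rz": 0, "fingers": 1}
    - {"dx": 0, "dy": 0, "dz": -8, "rx": 0, "ry": 0, "rz": 0, "fingers": 1}
    - {"dx": 0, "dy": 0, "dz": -4, "rx": 0, "ry": 0, "rz": 0, "fingers": 1}
    - {"dx": 0, "dy": 0, "dz": 0, "rx": 0, "ry": 0, "rz": 0, "fingers": 1}
    - {"dx": 0, "dy": 0, "dz": 0, "rx": 0, "ry": 0, "rz": 0, "fingers": 1}
    - {"dx": 0, "dy": 0, "dz": 0, "rx": 0, "ry": 0, "rz": 0, "fingers": -1}
    - {"dx": 0, "dy": 0, "dz": 0, "rx": 0, "ry": 0, "rz": 0, "fingers": -1}
    - {"dx": 0, "dy": 0, "dz": 0, "rx": 0, "ry": 0, "rz": 0, "fingers": -1}

```text
clock: 10.1
tcp_pos: [0.5349, -0.3473, 0.1033]
orientation: [-0.0, 1.0, -0.026, 0.0]
wrist_force: [0.2, -0.2, -0.8]
finger_gap: 0.0612
```

Request:
servo_tool:
  deltas:
    - {"dx": 0, "dy": 0, "dz": 0, "rx": 0, "ry": 0, "rz": 0, "fingers": -1}
    - {"dx": 0, "dy": 0, "dz": 0, "rx": 0, "ry": 0, "rz": 0, "fingers": -1}
    - {"dx": 0, "dy": 0, "dz": 0, "rx": 0, "ry": 0, "rz": 0, "fingers": -1}

```text
clock: 10.4
tcp_pos: [0.5349, -0.3474, 0.1036]
orientation: [-0.0, 1.0, -0.026, 0.0]
wrist_force: [-0.1, -0.2, 0.5]
finger_gap: 0.0857
```

```bash
python3 st.py
```

```text
t 10.4 tcp [ 534.9 -347.4  103.6] yaw -2.94 z [ 0.     0.001 -1.   ] F [-0.05 -0.23  0.5 ] T [-0.    0.02 -0.03] gap 0.0857
```

Request:
servo_tool:
  deltas:
    - {"dx": 0, "dy": 0, "dz": 30, "rx": 0, "ry": 0, "rz": 0, "fingers": -1}
    - {"dx": 0, "dy": 0, "dz": 31, "rx": 0, "ry": 0, "rz": 0, "fingers": -1}
    - {"dx": 0, "dy": 0, "dz": 0, "rx": 0, "ry": 0, "rz": 0.14, "fingers": -1}
    - {"dx": 0, "dy": 0, "dz": 0, "rx": 0, "ry": 0, "rz": 0.14, "fingers": -1}
    - {"dx": 0, "dy": 0, "dz": 0, "rx": 0, "ry": 0, "rz": 0.14, "fingers": -1}
    - {"dx": 0, "dy": 0, "dz": 0, "rx": 0, "ry": 0, "rz": 0.14, "fingers": -1}
    - {"dx": 0, "dy": 0, "dz": 0, "rx": 0, "ry": 0, "rz": 0.14, "fingers": -1}
    - {"dx": 0, "dy": 0, "dz": 0, "rx": 0, "ry": 0, "rz": 0.14, "fingers": -1}

```text
clock: 11.2
tcp_pos: [0.5349, -0.3473, 0.1647]
orientation: [-0.0, 0.922, 0.387, 0.0]
wrist_force: [0.6, 0.0, -0.0]
finger_gap: 0.0853
```

Request:
servo_tool:
  deltas:
    - {"dx": 0, "dy": 0, "dz": 0, "rx": 0, "ry": 0, "rz": 0.14, "fingers": -1}
    - {"dx": 0, "dy": 0, "dz": 0, "rx": 0, "ry": 0, "rz": 0.14, "fingers": -1}
    - {"dx": 0, "dy": 0, "dz": 0, "rx": 0, "ry": 0, "rz": 0.14, "fingers": -1}
    - {"dx": 0, "dy": 0, "dz": 0, "rx": 0, "ry": 0, "rz": 0.14, "fingers": -1}
    - {"dx": 0, "dy": 0, "dz": 0, "rx": 0, "ry": 0, "rz": 0.14, "fingers": -1}
    - {"dx": 0, "dy": 0, "dz": 0, "rx": 0, "ry": 0, "rz": 0.14, "fingers": -1}
    - {"dx": 0, "dy": 0, "dz": 0, "rx": 0, "ry": 0, "rz": 0.14, "fingers": -1}
    - {"dx": 0, "dy": 0, "dz": 0, "rx": 0, "ry": 0, "rz": 0.14, "fingers": -1}

```text
clock: 12.0
tcp_pos: [0.5349, -0.3474, 0.1647]
orientation: [-0.0, 0.576, 0.818, -0.0]
wrist_force: [-0.5, 0.3, 0.2]
finger_gap: 0.0851
```

Request:
servo_tool:
  deltas:
    - {"dx": 0, "dy": 0, "dz": 0, "rx": 0, "ry": 0, "rz": 0.14, "fingers": -1}
    - {"dx": 0, "dy": 0, "dz": 0, "rx": 0, "ry": 0, "rz": 0.14, "fingers": -1}
    - {"dx": 0, "dy": 0, "dz": 0, "rx": 0, "ry": 0, "rz": 0.14, "fingers": -1}
    - {"dx": 0, "dy": 0, "dz": 0, "rx": 0, "ry": 0, "rz": 0.14, "fingers": -1}
    - {"dx": 0, "dy": 0, "dz": 0, "rx": 0, "ry": 0, "rz": 0.14, "fingers": -1}
    - {"dx": 0, "dy": 0, "dz": 0, "rx": 0, "ry": 0, "rz": 0.14, "fingers": -1}
    - {"dx": 0, "dy": 0, "dz": 0, "rx": 0, "ry": 0, "rz": 0.14, "fingers": -1}
    - {"dx": 0, "dy": 0, "dz": 0, "rx": 0, "ry": 0, "rz": 0.14, "fingers": -1}

```text
clock: 12.8
tcp_pos: [0.5349, -0.3473, 0.1647]
orientation: [-0.0, 0.054, 0.999, -0.0]
wrist_force: [0.0, 0.5, -0.4]
finger_gap: 0.0853
```

Request:
servo_tool:
  deltas:
    - {"dx": 0, "dy": 0, "dz": 0, "rx": 0, "ry": 0, "rz": 0.062, "fingers": -1}
    - {"dx": 0, "dy": 0, "dz": 0, "rx": 0, "ry": 0, "rz": 0, "fingers": -1}
    - {"dx": 0, "dy": 0, "dz": 0, "rx": 0, "ry": 0, "rz": 0, "fingers": -1}
    - {"dx": 0, "dy": 0, "dz": 0, "rx": 0, "ry": 0, "rz": 0, "fingers": -1}

```text
clock: 13.2
tcp_pos: [0.5349, -0.3473, 0.1647]
orientation: [-0.0, 0.026, 1.0, -0.0]
wrist_force: [0.4, 0.7, -0.9]
finger_gap: 0.0853
```

```bash
python3 st.py; python3 - <<'E'
from meas import *
c=read_camera("top");im=c["img"].astype(int);R,G,B=im[...,0],im[...,1],im[...,2]
m=np.zeros(R.shape,bool);m[145:186,385:420]=1
rect(c,m&(abs(R-G)<25)&(abs(B-G)<25)&(G>100),0.0055,"blade")
E
```

```text
t 13.2 tcp [ 534.9 -347.3  164.7] yaw 177.02 z [-0.    -0.001 -1.   ] F [ 0.44  0.65 -0.92] T [-0.02  0.02 -0.01] gap 0.0853
blade ctr [ 614.4 -351.7] lenx 81.2 leny 64.6 yaw deg -3.11 centroid [ 618.8 -350.7] 647
```

Request:
servo_tool:
  deltas:
    - {"dx": 0, "dy": 0, "dz": -25, "rx": 0, "ry": 0, "rz": 0, "fingers": -1}
    - {"dx": 0, "dy": 0, "dz": -20, "rx": 0, "ry": 0, "rz": 0, "fingers": -1}
    - {"dx": 0, "dy": 0, "dz": -10, "rx": 0, "ry": 0, "rz": 0, "fingers": -1}
    - {"dx": 0, "dy": 0, "dz": -5, "rx": 0, "ry": 0, "rz": 0, "fingers": -1}
    - {"dx": 0, "dy": 0, "dz": 0, "rx": 0, "ry": 0, "rz": 0, "fingers": -1}
    - {"dx": 0, "dy": 0, "dz": 0, "rx": 0, "ry": 0, "rz": 0, "fingers": -1}
    - {"dx": 0, "dy": 0, "dz": 0, "rx": 0, "ry": 0, "rz": 0, "fingers": -1}
    - {"dx": 0, "dy": 0, "dz": 0, "rx": 0, "ry": 0, "rz": 0, "fingers": 1}

```text
clock: 14.05
tcp_pos: [0.5354, -0.3477, 0.1057]
orientation: [0.0, 0.025, 1.0, -0.001]
wrist_force: [0.8, 0.0, 0.0]
finger_gap: 0.0731
```

Request:
servo_tool:
  deltas:
    - {"dx": 0, "dy": 0, "dz": 0, "rx": 0, "ry": 0, "rz": 0, "fingers": 1}
    - {"dx": 0, "dy": 0, "dz": 0, "rx": 0, "ry": 0, "rz": 0, "fingers": 1}
    - {"dx": 0, "dy": 0, "dz": 0, "rx": 0, "ry": 0, "rz": 0, "fingers": 1}
    - {"dx": 0, "dy": 0, "dz": 0, "rx": 0, "ry": 0, "rz": 0, "fingers": 1}
    - {"dx": 0, "dy": 0, "dz": 0, "rx": 0, "ry": 0, "rz": 0, "fingers": 1}
    - {"dx": 0, "dy": 0, "dz": 0, "rx": 0, "ry": 0, "rz": 0, "fingers": 1}
    - {"dx": 0, "dy": 0, "dz": 0, "rx": 0, "ry": 0, "rz": 0, "fingers": 1}
  newtons: 115

```text
clock: 14.75
tcp_pos: [0.535, -0.3474, 0.105]
orientation: [-0.0, 0.025, 1.0, -0.0]
wrist_force: [-0.5, 0.4, 2.7]
finger_gap: 0.0183
```

```bash
python3 st.py
```

```text
t 14.75 tcp [ 535.  -347.4  105. ] yaw 177.09 z [-0.    -0.001 -1.   ] F [-0.46  0.4   2.65] T [0.11 0.07 0.04] gap 0.0183
```

Request:
servo_tool:
  deltas:
    - {"dx": 0, "dy": 0, "dz": 10, "rx": 0, "ry": 0, "rz": 0, "fingers": 1}
    - {"dx": 0, "dy": 0, "dz": 25, "rx": 0, "ry": 0, "rz": 0, "fingers": 1}
    - {"dx": 0, "dy": 0, "dz": 30, "rx": 0, "ry": 0, "rz": 0, "fingers": 1}
    - {"dx": 0, "dy": 10, "dz": 20, "rx": 0, "ry": 0, "rz": 0, "fingers": 1}
    - {"dx": -7, "dy": 25, "dz": 0, "rx": 0, "ry": 0, "rz": -0.013, "fingers": 1}
    - {"dx": -8, "dy": 35, "dz": 0, "rx": 0, "ry": 0, "rz": -0.01, "fingers": 1}
    - {"dx": -8, "dy": 35, "dz": 0, "rx": 0, "ry": 0, "rz": -0.01, "fingers": 1}
    - {"dx": -8, "dy": 35, "dz": 0, "rx": 0, "ry": 0, "rz": -0.01, "fingers": 1}

```text
clock: 15.55
tcp_pos: [0.5031, -0.2061, 0.1898]
orientation: [-0.0, 0.047, 0.999, -0.0]
wrist_force: [0.7, 0.6, -1.6]
finger_gap: 0.0184
```

Request:
servo_tool:
  deltas:
    - {"dx": -8, "dy": 35, "dz": 0, "rx": 0, "ry": 0, "rz": -0.01, "fingers": 1}
    - {"dx": -8, "dy": 35, "dz": 0, "rx": 0, "ry": 0, "rz": -0.01, "fingers": 1}
    - {"dx": -8, "dy": 35, "dz": 0, "rx": 0, "ry": 0, "rz": -0.01, "fingers": 1}
    - {"dx": -8, "dy": 35, "dz": 0, "rx": 0, "ry": 0, "rz": -0.01, "fingers": 1}
    - {"dx": -8, "dy": 35, "dz": 0, "rx": 0, "ry": 0, "rz": -0.01, "fingers": 1}
    - {"dx": -8, "dy": 35, "dz": -15, "rx": 0, "ry": 0, "rz": -0.01, "fingers": 1}
    - {"dx": -7, "dy": 28, "dz": -15, "rx": 0, "ry": 0, "rz": -0.01, "fingers": 1}
    - {"dx": 0, "dy": 0, "dz": -20, "rx": 0, "ry": 0, "rz": 0, "fingers": 1}

```text
clock: 16.35
tcp_pos: [0.4476, 0.0335, 0.1399]
orientation: [-0.0, 0.08, 0.997, 0.0]
wrist_force: [0.8, -1.1, -2.8]
finger_gap: 0.0183
```

Request:
servo_tool:
  deltas:
    - {"dx": 0, "dy": 0, "dz": -15, "rx": 0, "ry": 0, "rz": 0, "fingers": 1}
    - {"dx": 0, "dy": 0, "dz": 0, "rx": 0, "ry": 0, "rz": 0, "fingers": 1}
    - {"dx": 0, "dy": 0, "dz": 0, "rx": 0, "ry": 0, "rz": 0, "fingers": 1}
    - {"dx": 0, "dy": 0, "dz": 0, "rx": 0, "ry": 0, "rz": 0, "fingers": 1}
    - {"dx": 0, "dy": 0, "dz": 0, "rx": 0, "ry": 0, "rz": 0, "fingers": 1}

```text
clock: 16.85
tcp_pos: [0.4497, 0.0303, 0.1257]
orientation: [0.001, 0.082, 0.997, -0.0]
wrist_force: [0.5, -0.5, -1.5]
finger_gap: 0.0184
```

```bash
python3 st.py; python3 - <<'E'
from meas import *
c=read_camera("top");im=c["img"].astype(int);R,G,B=im[...,0],im[...,1],im[...,2]
p=proj(c,[[.449+.075*.987,.031-.0122,.0205]])[0];print(p)
x,y=p.astype(int)
a=cv2.resize(c["img"][100:260,200:340],None,fx=4,fy=4,interpolation=cv2.INTER_CUBIC)
save("tp2.png",a)
E
```

```text
t 16.85 tcp [449.7  30.3 125.7] yaw 170.58 z [ 0.001 -0.001 -1.   ] F [ 0.49 -0.5  -1.51] T [0.02 0.1  0.02] gap 0.0184
[261.72083271 195.78531696]
```

View pics/tp2.png

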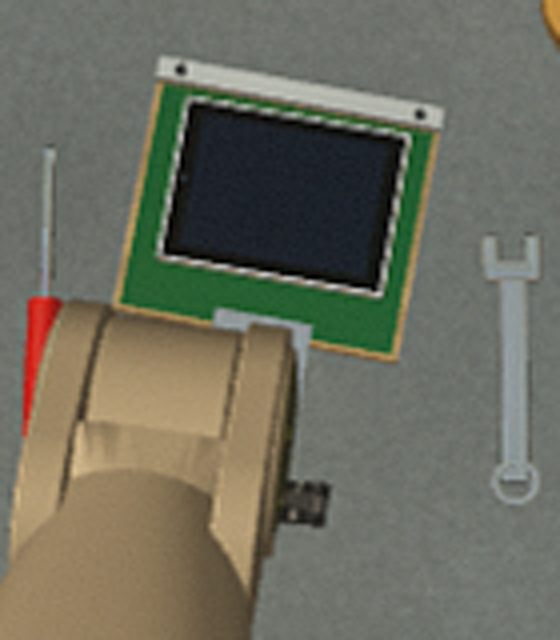

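```bash
cat > edge.py <<'E'
from h import *
def line(c,im,p0,p1,z,n=40,h=3.0):
    "subpixel edge near segment p0-p1 (full-image px): world yaw of its normal and fitted points"
    p0,p1=np.array(p0,float),np.array(p1,float);d=(p1-p0)/np.hypot(*(p1-p0));nn=np.array([-d[1],d[0]])
    t=np.linspace(.06,.94,n);s=np.linspace(-h,h,49);P=[]
    for k in t:
        q=(p0+k*(p1-p0))+s[:,None]*nn
        v=cv2.remap(im.astype(np.float32),q[None,:,0].astype(np.float32),q[None,:,1].astype(np.float32),cv2.INTER_LINEAR)[0]
        v=cv2.GaussianBlur(v[None],(0,0),3)[0];g=np.abs(np.gradient(v));P.append(q[np.argmax(g)])
    w=onplane(c,np.array(P),z)[:,:2]*1000
    vx,vy,x0,y0=cv2.fitLine(w.astype(np.float32),cv2.DIST_HUBER,0,.5,.001).ravel()
    r=np.std((w-[x0,y0])@[-vy,vx]);a=np.degrees(np.arctan2(vy,vx))
    return a,(x0,y0),r
E
python3 - <<'E'
from edge import *
c=read_camera("top");I=c["img"];G=I[...,1];R=I[...,0];L=I.mean(2)
o=np.array([200,100])
def go(t,ch,a,b,z):
    an,p,r=line(c,ch,np.array(a)/4+o,np.array(b)/4+o,z);an=(an+45)%90-45;print(t,"yaw",round(an,2),"pt",np.round(p,1),"res",round(float(r),2))
go("blade front",R,(215,310),(312,323),.0262)
go("tablet near",R,(158,262),(383,297),.026)
go("tablet left",R,(183,97),(158,262),.026)
go("tablet right",R,(411,135),(383,297),.026)
go("tablet far",R,(183,97),(411,135),.026)
go("board near",L,(115,303),(212,322),.012)
go("board near2",L,(318,345),(400,360),.012)
go("board right",L,(440,130),(400,360),.012)
go("board left",L,(160,85),(115,303),.012)
go("fence near",R,(157,80),(443,132),.023)
for pz in [((215,310),.0262),((312,323),.0262),((263.5,316.5),.0262)]: print(np.round(onplane(c,np.array(pz[0])/4+o,pz[1])*1000,1))
E
```

```text
blade front yaw -9.76 pt [567.2   6.5] res 0.47
tablet near yaw -8.57 pt [595.7   3. ] res 0.83
tablet left yaw -8.78 pt [665.7  67.5] res 0.87
tablet right yaw -8.72 pt [633.  -75.3] res 2.2
tablet far yaw -10.58 pt [697.5 -15.1] res 2.06
board near yaw -10.1 pt [570.4  70.4] res 0.81
board near2 yaw -9.05 pt [549.3 -55.6] res 1.33
board right yaw -8.98 pt [615.3 -86. ] res 0.16
board left yaw -9.42 pt [650.1  92.4] res 0.46
fence near yaw -8.68 pt [702.9 -13.9] res 3.11
[[569.6  40.3  26.2]]
[[562.4 -22.8  26.2]]
[[566.    8.8  26.2]]
```

Yaw (-9.4°) and lateral centring check out: the blade front edge is at crop (263,317) and the tablet's near edge lies ahead of it. Lowering to gap height and starting the first, slow insertion.

Request:
servo_tool:
  deltas:
    - {"dx": 0, "dy": 2, "dz": -5, "rx": 0, "ry": 0, "rz": 0.003, "fingers": 1}
    - {"dx": 0, "dy": 0, "dz": -3, "rx": 0, "ry": 0, "rz": 0, "fingers": 1}
    - {"dx": 0, "dy": 0, "dz": -2, "rx": 0, "ry": 0, "rz": 0, "fingers": 1}
    - {"dx": 0, "dy": 0, "dz": 0, "rx": 0, "ry": 0, "rz": 0, "fingers": 1}
    - {"dx": 0, "dy": 0, "dz": 0, "rx": 0, "ry": 0, "rz": 0, "fingers": 1}
    - {"dx": 0, "dy": 0, "dz": 0, "rx": 0, "ry": 0, "rz": 0, "fingers": 1}

```text
clock: 17.55
tcp_pos: [0.449, 0.0326, 0.1148]
orientation: [-0.0, 0.08, 0.997, -0.0]
wrist_force: [0.4, -0.5, -2.7]
finger_gap: 0.0184
```

```bash
python3 st.py
```

```text
t 17.55 tcp [449.   32.6 114.8] yaw 170.78 z [-0.    -0.001 -1.   ] F [ 0.39 -0.5  -2.67] T [0.03 0.06 0.06] gap 0.0184
```

Request:
servo_tool:
  deltas:
    - {"dx": 8, "dy": -1.3, "dz": 0, "rx": 0, "ry": 0, "rz": 0, "fingers": 1}
    - {"dx": 8, "dy": -1.3, "dz": 0, "rx": 0, "ry": 0, "rz": 0, "fingers": 1}
    - {"dx": 8, "dy": -1.3, "dz": 0, "rx": 0, "ry": 0, "rz": 0, "fingers": 1}
    - {"dx": 5, "dy": -0.8, "dz": 0, "rx": 0, "ry": 0, "rz": 0, "fingers": 1}
    - {"dx": 5, "dy": -0.8, "dz": 0, "rx": 0, "ry": 0, "rz": 0, "fingers": 1}
    - {"dx": 0, "dy": 0, "dz": 0, "rx": 0, "ry": 0, "rz": 0, "fingers": 1}
    - {"dx": 0, "dy": 0, "dz": 0, "rx": 0, "ry": 0, "rz": 0, "fingers": 1}

```text
clock: 18.25
tcp_pos: [0.4828, 0.0272, 0.1146]
orientation: [-0.001, 0.08, 0.997, -0.0]
wrist_force: [-0.9, -0.2, -1.6]
finger_gap: 0.0186
```

```bash
python3 st.py
```

```text
t 18.25 tcp [482.8  27.2 114.6] yaw 170.78 z [-0.001 -0.001 -1.   ] F [-0.94 -0.19 -1.63] T [0.05 0.04 0.01] gap 0.0186
```

No resistance at the tablet's edge, so the tip is at or just under it. Continuing gently to the bars' ends.

Request:
servo_tool:
  deltas:
    - {"dx": 3, "dy": -0.5, "dz": 0, "rx": 0, "ry": 0, "rz": 0, "fingers": 1}
    - {"dx": 3, "dy": -0.5, "dz": 0, "rx": 0, "ry": 0, "rz": 0, "fingers": 1}
    - {"dx": 3, "dy": -0.5, "dz": 0, "rx": 0, "ry": 0, "rz": 0, "fingers": 1}
    - {"dx": 2, "dy": -0.3, "dz": 0, "rx": 0, "ry": 0, "rz": 0, "fingers": 1}

```text
clock: 18.65
tcp_pos: [0.4936, 0.0254, 0.1147]
orientation: [-0.001, 0.08, 0.997, -0.0]
wrist_force: [-4.6, 0.4, 1.4]
finger_gap: 0.0184
```

```bash
python3 st.py
```

```text
t 18.65 tcp [493.6  25.4 114.7] yaw 170.79 z [-0.002 -0.    -1.   ] F [-4.59  0.44  1.43] T [0.12 0.82 0.03] gap 0.0184
```

Request:
servo_tool:
  deltas:
    - {"dx": 2, "dy": -0.3, "dz": 0, "rx": 0, "ry": 0, "rz": 0, "fingers": 1}
    - {"dx": 2, "dy": -0.3, "dz": 0, "rx": 0, "ry": 0, "rz": 0, "fingers": 1}
    - {"dx": 0, "dy": 0, "dz": 0, "rx": 0, "ry": 0, "rz": 0, "fingers": 1}

```text
clock: 18.95
tcp_pos: [0.4943, 0.0253, 0.1141]
orientation: [-0.004, 0.08, 0.997, -0.0]
wrist_force: [-10.9, 0.9, 6.4]
finger_gap: 0.0183
```

```bash
python3 st.py
```

```text
t 18.95 tcp [494.3  25.3 114.1] yaw 170.82 z [-0.008  0.    -1.   ] F [-10.91   0.88   6.41] T [0.02 1.77 0.11] gap 0.0183
```

```bash
cat > tab.py <<'E'
from meas import *
def tab(z=.026,x0=230,y0=110,x1=312,y1=185,show=True):
    c=read_camera("top");im=c["img"].astype(int);R,G,B=im[...,0],im[...,1],im[...,2]
    m=np.zeros(R.shape,bool);m[y0:y1,x0:x1]=1
    r=rect(c,m&(R+G+B<200)&(abs(G-R)<20)&(abs(B-R)<40),z,"glass")
    for o in cut_out("tablet","top")[:1]: rect(c,o["region"],z,"tabcut")
    return c
E
python3 - <<'E'
from tab import *
c=tab()
from edge import *
R=c["img"][...,0];o=np.array([200,100])
for t,a,b in(("tablet near",(158,262),(383,297)),("left",(183,97),(158,262))):
    an,p,r=line(c,R,np.array(a)/4+o,np.array(b)/4+o,.026);print(t,(an+45)%90-45,np.round(p,1),r)
E
```

```text
glass ctr [627.3   2. ] lenx 140.9 leny 141.5 yaw deg -8.83 centroid [653.3  -9. ] 1659
tabcut ctr [649.8  -1.9] lenx 108.7 leny 150.0 yaw deg -10.52 centroid [658.8 -10.5] 1758
tablet near -6.9463196 [593.9   0.6] 3.1659469378068263
left -9.582161 [662.5  68.2] 2.558097849393816
```

Request:
servo_tool:
  deltas:
    - {"dx": -6, "dy": 1, "dz": 0, "rx": 0, "ry": 0, "rz": 0, "fingers": 1}
    - {"dx": -12, "dy": 2, "dz": 0, "rx": 0, "ry": 0, "rz": 0, "fingers": 1}
    - {"dx": -14, "dy": 2.3, "dz": 0, "rx": 0, "ry": 0, "rz": 0, "fingers": 1}
    - {"dx": -14, "dy": 2.3, "dz": 0, "rx": 0, "ry": 0, "rz": 0, "fingers": 1}
    - {"dx": 0, "dy": 0, "dz": 0, "rx": 0, "ry": 0, "rz": 0, "fingers": 1}
    - {"dx": 0, "dy": 0, "dz": 0, "rx": 0, "ry": 0, "rz": 0, "fingers": 1}
    - {"dx": 0, "dy": 0, "dz": 0, "rx": 0, "ry": 0, "rz": 0, "fingers": 1}

```text
clock: 19.75
tcp_pos: [0.4529, 0.0322, 0.1151]
orientation: [0.001, 0.08, 0.997, -0.0]
wrist_force: [0.3, 0.5, -1.7]
finger_gap: 0.0183
```

```bash
python3 st.py; python3 - <<'E'
from tab import *
c=tab()
from edge import *
R=c["img"][...,0];o=np.array([200,100])
for t,a,b,z in(("tablet near",(158,262),(383,297),.026),("left",(183,97),(158,262),.026),("blade",(215,310),(312,323),.0155)):
    an,p,r=line(c,R,np.array(a)/4+o,np.array(b)/4+o,z,h=4);print(t,(an+45)%90-45,np.round(p,1),r)
E
```

```text
t 19.75 tcp [452.9  32.2 115.1] yaw 170.78 z [ 0.001 -0.001 -1.   ] F [ 0.32  0.53 -1.74] T [0.03 0.06 0.05] gap 0.0183
glass ctr [646.7  -1.1] lenx 101.8 leny 141.5 yaw deg -8.79 centroid [646.6  -1. ] 2092
tabcut ctr [646.7  -2.1] lenx 111.5 leny 150.2 yaw deg -8.84 centroid [646.6  -2.3] 2407
tablet near -8.860161 [596.1   4.1] 0.4336973347042197
left -8.707512 [656.1  69.1] 0.8551107584013061
blade -9.415489 [570.3   6.9] 0.46037022351567525
```

The tablet hasn't moved, so the tip went about 14 mm under it and met a bar. The twist reading slightly favours the +y bar, so I'll shift about 8 mm to -y and re-try with averaged force readings.

Request:
servo_tool:
  deltas:
    - {"dx": -1.3, "dy": -7.7, "dz": 0.4, "rx": 0, "ry": 0, "rz": 0, "fingers": 1}
    - {"dx": 8, "dy": -1.3, "dz": 0, "rx": 0, "ry": 0, "rz": 0, "fingers": 1}
    - {"dx": 9, "dy": -1.5, "dz": 0, "rx": 0, "ry": 0, "rz": 0, "fingers": 1}
    - {"dx": 9, "dy": -1.5, "dz": 0, "rx": 0, "ry": 0, "rz": 0, "fingers": 1}
    - {"dx": 6, "dy": -1, "dz": 0, "rx": 0, "ry": 0, "rz": 0, "fingers": 1}
    - {"dx": 4, "dy": -0.6, "dz": 0, "rx": 0, "ry": 0, "rz": 0, "fingers": 1}
    - {"dx": 3, "dy": -0.5, "dz": 0, "rx": 0, "ry": 0, "rz": 0, "fingers": 1}
    - {"dx": 3, "dy": -0.5, "dz": 0, "rx": 0, "ry": 0, "rz": 0, "fingers": 1}

```text
clock: 20.65
tcp_pos: [0.4926, 0.0178, 0.115]
orientation: [-0.0, 0.08, 0.997, -0.0]
wrist_force: [0.0, 0.4, -1.4]
finger_gap: 0.018
```

Request:
servo_tool:
  deltas:
    - {"dx": 2, "dy": -0.3, "dz": 0, "rx": 0, "ry": 0, "rz": 0, "fingers": 1}
    - {"dx": 2, "dy": -0.3, "dz": 0, "rx": 0, "ry": 0, "rz": 0, "fingers": 1}
    - {"dx": 0, "dy": 0, "dz": 0, "rx": 0, "ry": 0, "rz": 0, "fingers": 1}

```text
clock: 20.95
tcp_pos: [0.4968, 0.0171, 0.1152]
orientation: [-0.0, 0.08, 0.997, -0.0]
wrist_force: [-0.2, 0.3, -1.5]
finger_gap: 0.0182
```

```bash
cat > avg.py <<'E'
from h import *
F=[];T=[]
for i in range(8):
    s=env.get_state();F.append(s["wrist_force"]);T.append(s["ft_torque"]);read_camera("top")
F=np.mean(F,0);T=np.mean(T,0);u=np.array([.987,-.16]);n=np.array([.16,.987])
f=F-[0.3,0,-2.1];Tz=T[2]-.05;Fu=f[:2]@u;Fn=f[:2]@n
print("F",np.round(F,2),"T",np.round(T,3),"Fu",Fu.round(2),"Fn",Fn.round(2),"rn mm",round(1000*(.12*Fn-Tz)/Fu,1))
E
python3 st.py; python3 avg.py
```

```text
t 20.95 tcp [496.8  17.1 115.2] yaw 170.78 z [-0.    -0.001 -1.   ] F [-0.2   0.32 -1.51] T [ 0.02  0.09 -0.08] gap 0.0182
F [-0.1  -0.01 -1.75] T [ 0.017  0.086 -0.017] Fu -0.39 Fn -0.07 rn mm -148.6
```

No contact, and the tip is already 4 mm beyond where it stopped before, so the blade is between the bars. Pushing on.

Request:
servo_tool:
  deltas:
    - {"dx": 4, "dy": -0.65, "dz": 0, "rx": 0, "ry": 0, "rz": 0, "fingers": 1}
    - {"dx": 4, "dy": -0.65, "dz": 0, "rx": 0, "ry": 0, "rz": 0, "fingers": 1}
    - {"dx": 4, "dy": -0.65, "dz": 0, "rx": 0, "ry": 0, "rz": 0, "fingers": 1}
    - {"dx": 4, "dy": -0.65, "dz": 0, "rx": 0, "ry": 0, "rz": 0, "fingers": 1}
    - {"dx": 4, "dy": -0.65, "dz": 0, "rx": 0, "ry": 0, "rz": 0, "fingers": 1}
    - {"dx": 0, "dy": 0, "dz": 0, "rx": 0, "ry": 0, "rz": 0, "fingers": 1}

```text
clock: 21.95
tcp_pos: [0.5174, 0.0137, 0.1152]
orientation: [0.0, 0.08, 0.997, -0.0]
wrist_force: [-0.4, 0.5, -2.0]
finger_gap: 0.0183
```

```bash
python3 st.py; python3 avg.py
```

```text
t 21.95 tcp [517.4  13.7 115.2] yaw 170.78 z [ 0.    -0.001 -1.   ] F [-0.42  0.46 -2.03] T [0.06 0.02 0.  ] gap 0.0183
F [-0.28  0.04 -1.96] T [0.023 0.08  0.013] Fu -0.58 Fn -0.05 rn mm -53.0
```

Request:
servo_tool:
  deltas:
    - {"dx": 5, "dy": -0.8, "dz": 0, "rx": 0, "ry": 0, "rz": 0, "fingers": 1}
    - {"dx": 5, "dy": -0.8, "dz": 0, "rx": 0, "ry": 0, "rz": 0, "fingers": 1}
    - {"dx": 5, "dy": -0.8, "dz": 0, "rx": 0, "ry": 0, "rz": 0, "fingers": 1}
    - {"dx": 5, "dy": -0.8, "dz": 0, "rx": 0, "ry": 0, "rz": 0, "fingers": 1}
    - {"dx": 5, "dy": -0.8, "dz": 0, "rx": 0, "ry": 0, "rz": 0, "fingers": 1}
    - {"dx": 5, "dy": -0.8, "dz": 0, "rx": 0, "ry": 0, "rz": 0, "fingers": 1}
    - {"dx": 4, "dy": -0.65, "dz": 0, "rx": 0, "ry": 0, "rz": 0, "fingers": 1}
    - {"dx": 0, "dy": 0, "dz": 0, "rx": 0, "ry": 0, "rz": 0, "fingers": 1}

```text
clock: 23.15
tcp_pos: [0.5513, 0.0083, 0.1151]
orientation: [0.0, 0.08, 0.997, -0.0]
wrist_force: [0.6, 0.2, -1.5]
finger_gap: 0.0183
```

```bash
python3 st.py; python3 avg.py; python3 - <<'E'
from h import *
c=read_camera("side");a=c["img"][150:270,170:290];save("ins.png",a,5)
E
```

```text
t 23.15 tcp [551.3   8.3 115.1] yaw 170.78 z [ 0.    -0.001 -1.   ] F [ 0.6   0.17 -1.49] T [0.06 0.05 0.01] gap 0.0183
F [-0.26 -0.1  -1.91] T [ 0.035  0.091 -0.004] Fu -0.54 Fn -0.19 rn mm -57.8
```

View pics/ins.png

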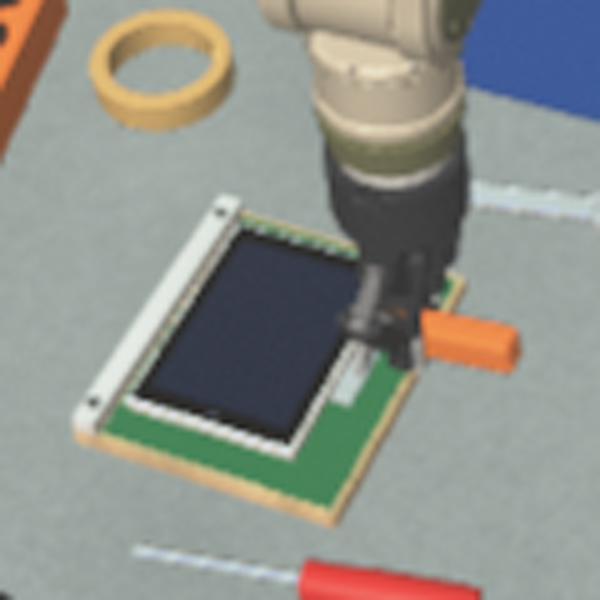

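Side view: blade nearly fully under the tablet (about 15 mm of it shows at crop (350,380)), clear of the neck. Lifting slowly.

Request:
servo_tool:
  deltas:
    - {"dx": 0, "dy": 0, "dz": 1.5, "rx": 0, "ry": 0, "rz": 0, "fingers": 1}
    - {"dx": 0, "dy": 0, "dz": 1.5, "rx": 0, "ry": 0, "rz": 0, "fingers": 1}
    - {"dx": 0, "dy": 0, "dz": 2, "rx": 0, "ry": 0, "rz": 0, "fingers": 1}
    - {"dx": 0, "dy": 0, "dz": 3, "rx": 0, "ry": 0, "rz": 0, "fingers": 1}
    - {"dx": 0, "dy": 0, "dz": 4, "rx": 0, "ry": 0, "rz": 0, "fingers": 1}
    - {"dx": 0, "dy": 0, "dz": 4, "rx": 0, "ry": 0, "rz": 0, "fingers": 1}
    - {"dx": 0, "dy": 0, "dz": 4, "rx": 0, "ry": 0, "rz": 0, "fingers": 1}
    - {"dx": 0, "dy": 0, "dz": 0, "rx": 0, "ry": 0, "rz": 0, "fingers": 1}
  newtons: 120

```text
clock: 24.4
tcp_pos: [0.5511, 0.0084, 0.136]
orientation: [0.0, 0.08, 0.997, -0.0]
wrist_force: [0.3, 0.5, -3.4]
finger_gap: 0.0183
```

Request:
servo_tool:
  deltas:
    - {"dx": 0, "dy": 0, "dz": 6, "rx": 0, "ry": 0, "rz": 0, "fingers": 1}
    - {"dx": 0, "dy": 0, "dz": 8, "rx": 0, "ry": 0, "rz": 0, "fingers": 1}
    - {"dx": 0, "dy": 0, "dz": 8, "rx": 0, "ry": 0, "rz": 0, "fingers": 1}
    - {"dx": 0, "dy": 0, "dz": 8, "rx": 0, "ry": 0, "rz": 0, "fingers": 1}
    - {"dx": 0, "dy": 0, "dz": 8, "rx": 0, "ry": 0, "rz": 0, "fingers": 1}
    - {"dx": 0, "dy": 0, "dz": 5, "rx": 0, "ry": 0, "rz": 0, "fingers": 1}
    - {"dx": 0, "dy": 0, "dz": 0, "rx": 0, "ry": 0, "rz": 0, "fingers": 1}
    - {"dx": 0, "dy": 0, "dz": 0, "rx": 0, "ry": 0, "rz": 0, "fingers": 1}

```text
clock: 25.2
tcp_pos: [0.5506, 0.0085, 0.1782]
orientation: [-0.0, 0.08, 0.997, -0.0]
wrist_force: [-1.4, 0.1, -3.9]
finger_gap: 0.0183
```

```bash
python3 st.py; python3 - <<'E'
from h import *
c=read_camera("side");a=c["img"][130:250,170:290];b=read_camera("top")["img"][90:210,215:335]
save("lift.png",np.hstack([cv2.resize(v,None,fx=3.3,fy=3.3,interpolation=cv2.INTER_CUBIC) for v in(a,b)]))
E
```

```text
t 25.2 tcp [550.6   8.5 178.2] yaw 170.78 z [-0.    -0.001 -1.   ] F [-1.39  0.06 -3.91] T [ 0.06  0.29 -0.02] gap 0.0183
```

View pics/lift.png

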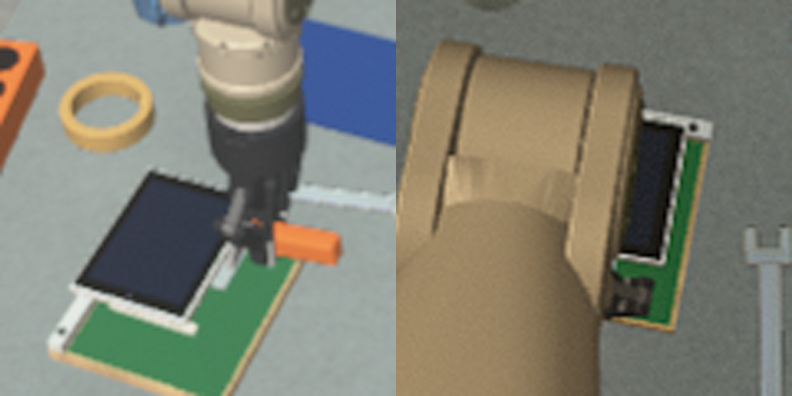

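```bash
python3 - <<'E'
from h import *
from scipy.spatial.transform import Rotation as Ro
c=read_camera("side")
obs=np.array([[152,170],[72,288],[195,331]])/3.3+[170,130]
loc=np.array([[55,-75,0],[55,75,0],[-55,75,0]])/1000
def pr(pitch,roll,dz=0):
    M=Ro.from_euler("ZYX",[-8.8,pitch,roll],degrees=True).as_matrix()
    return proj(c,loc@M.T+[.6459,-.0013,.0877+dz])
print("obs",obs.round(1).tolist())
for p,r in((0,0),(3,0),(6,0),(0,3),(0,-3)): print(p,r,(pr(p,r)-obs).round(1).tolist())
E
```

```text
obs [[216.1, 181.5], [191.8, 217.3], [229.1, 230.3]]
0 0 [[-1.0, -1.9], [-0.6, -1.4], [-2.5, -3.6]]
3 0 [[-0.8, -1.3], [-0.4, -0.7], [-2.6, -4.2]]
6 0 [[-0.6, -0.6], [-0.1, -0.1], [-2.8, -4.9]]
0 3 [[-0.8, -1.0], [-0.8, -2.3], [-2.6, -4.5]]
0 -3 [[-1.1, -2.8], [-0.3, -0.5], [-2.3, -2.7]]
```

The tablet is carried level, within what the images can show, and clear of the board. Moving smoothly over the cradle: dx -71, dy +288, rz +0.309.

Request:
servo_tool:
  deltas:
    - {"dx": -1.5, "dy": 6, "dz": 4, "rx": 0, "ry": 0, "rz": 0.0065, "fingers": 1}
    - {"dx": -3.4, "dy": 14, "dz": 6, "rx": 0, "ry": 0, "rz": 0.015, "fingers": 1}
    - {"dx": -5.4, "dy": 22, "dz": 5, "rx": 0, "ry": 0, "rz": 0.024, "fingers": 1}
    - {"dx": -6.9, "dy": 28, "dz": 0, "rx": 0, "ry": 0, "rz": 0.03, "fingers": 1}
    - {"dx": -7.4, "dy": 30, "dz": 0, "rx": 0, "ry": 0, "rz": 0.032, "fingers": 1}
    - {"dx": -7.4, "dy": 30, "dz": 0, "rx": 0, "ry": 0, "rz": 0.032, "fingers": 1}
    - {"dx": -7.4, "dy": 30, "dz": 0, "rx": 0, "ry": 0, "rz": 0.032, "fingers": 1}
    - {"dx": -7.4, "dy": 30, "dz": 0, "rx": 0, "ry": 0, "rz": 0.032, "fingers": 1}

```text
clock: 26.15
tcp_pos: [0.5028, 0.2007, 0.1938]
orientation: [-0.0, -0.023, 1.0, -0.0]
wrist_force: [0.4, 1.1, -2.6]
finger_gap: 0.0184
```

Request:
servo_tool:
  deltas:
    - {"dx": -6.9, "dy": 28, "dz": 0, "rx": 0, "ry": 0, "rz": 0.03, "fingers": 1}
    - {"dx": -5.4, "dy": 22, "dz": 0, "rx": 0, "ry": 0, "rz": 0.024, "fingers": 1}
    - {"dx": -3.9, "dy": 16, "dz": 0, "rx": 0, "ry": 0, "rz": 0.017, "fingers": 1}
    - {"dx": -2.9, "dy": 12, "dz": 0, "rx": 0, "ry": 0, "rz": 0.013, "fingers": 1}
    - {"dx": -2, "dy": 8, "dz": 0, "rx": 0, "ry": 0, "rz": 0.009, "fingers": 1}
    - {"dx": -1.5, "dy": 6, "dz": 0, "rx": 0, "ry": 0, "rz": 0.0065, "fingers": 1}
    - {"dx": -1.2, "dy": 5.6, "dz": 0, "rx": 0, "ry": 0, "rz": 0.006, "fingers": 1}
    - {"dx": 0, "dy": 0, "dz": 0, "rx": 0, "ry": 0, "rz": 0, "fingers": 1}

```text
clock: 26.95
tcp_pos: [0.4801, 0.2962, 0.1931]
orientation: [-0.0, -0.074, 0.997, -0.0]
wrist_force: [-0.0, 0.6, -3.1]
finger_gap: 0.0183
```

Request:
servo_tool:
  deltas:
    - {"dx": 0, "dy": 0, "dz": 0, "rx": 0, "ry": 0, "rz": 0, "fingers": 1}
    - {"dx": 0, "dy": 0, "dz": 0, "rx": 0, "ry": 0, "rz": 0, "fingers": 1}
    - {"dx": 0, "dy": 0, "dz": 0, "rx": 0, "ry": 0, "rz": 0, "fingers": 1}

```text
clock: 27.25
tcp_pos: [0.4802, 0.2956, 0.1931]
orientation: [-0.0, -0.074, 0.997, -0.0]
wrist_force: [-0.2, -0.1, -4.6]
finger_gap: 0.0182
```

```bash
python3 st.py; python3 - <<'E'
from h import *
c=read_camera("side");a=c["img"][210:370,150:290];c2=read_camera("top");b=c2["img"][110:270,80:240]
cv2.imwrite("side_place.png",c["img"][...,::-1]);cv2.imwrite("top_place.png",c2["img"][...,::-1])
save("place.png",np.hstack([cv2.resize(v,None,fx=2.65,fy=2.65,interpolation=cv2.INTER_CUBIC) for v in(a,b)]))
E
```

```text
t 27.25 tcp [480.2 295.6 193.1] yaw -171.56 z [-0.    -0.001 -1.   ] F [-0.2  -0.12 -4.57] T [-0.02  0.19  0.01] gap 0.0182
```

View pics/place.png

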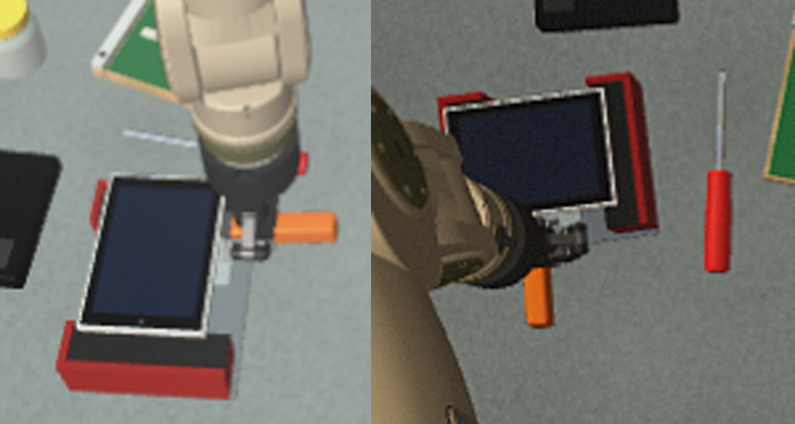

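```bash
cat > fit.py <<'E'
from h import *
from scipy.optimize import least_squares
from scipy.spatial.transform import Rotation as Ro
from edge import *
t=read_camera("top");s=read_camera("side")
OT=lambda p:np.array(p)/2.65+[80,110]-np.array([371,0])/2.65
OS=lambda p:np.array(p)/2.65+[150,210]
L=lambda x,y:np.array([x,y,0])/1000
# edges: (cam, p0,p1 px guess, local endpoints)
FR,FL,NR,NL=L(55,-75),L(55,75),L(-55,-75),L(-55,75)
E=[(t,OT((445,108)),OT((604,88)),FL,FR),(t,OT((604,88)),OT((615,205)),FR,NR),
   (s,OS((113,176)),OS((77,326)),FR,FL),(s,OS((77,326)),OS((207,331)),FL,NL),(s,OS((222,200)),OS((207,331)),NR*.7+NL*.3,NL)]
def pts(c,p0,p1):
    im=c["img"][...,0].astype(np.float32);d=(p1-p0)/np.hypot(*(p1-p0));n=np.array([-d[1],d[0]]);P=[]
    sg=np.linspace(-2.5,2.5,41)
    for k in np.linspace(.1,.9,25):
        q=(p0+k*(p1-p0)+sg[:,None]*n).astype(np.float32);v=cv2.remap(im,q[None,:,0],q[None,:,1],cv2.INTER_LINEAR)[0]
        i=np.argmax(v);P.append(q[i])   # ridge of the silver rim
    return np.array(P)
D=[(c,pts(c,a,b),A*[.98,.985,1],B*[.98,.985,1]) for c,a,b,A,B in E]
def res(x,full=False):
    M=Ro.from_euler("ZYX",x[3:]).as_matrix();r=[]
    for c,P,A,B in D:
        a,b=proj(c,np.array([A,B])@M.T+x[:3]);d=(b-a)/np.hypot(*(b-a));r.append((P-a)@np.array([-d[1],d[0]]))
    return r if full else np.concatenate(r)
f=least_squares(res,[.574,.316,.102,.155,0,0],loss="soft_l1",f_scale=.5)
x=f.x;J=np.linalg.inv(f.jac.T@f.jac)
print("top centre mm",(x[:3]*1000).round(1),"yaw,pitch,roll deg",np.degrees(x[3:]).round(2),[round(float(np.abs(r).mean()),2) for r in res(x,True)])
M=Ro.from_euler("ZYX",x[3:]).as_matrix();u=x[:3]+M@[0,0,-.009]
a=np.radians(8.93);d=u[:2]*1000-[575.6,316]
print("underside",(u*1000).round(1),"in cradle x,y",round(d@[np.cos(a),np.sin(a)],1),round(d@[-np.sin(a),np.cos(a)],1))
E
python3 fit.py
```

```text
top centre mm [576.6 316.4  98.2] yaw,pitch,roll deg [ 8.17 -0.37 -0.75] [0.37, 0.23, 0.28, 0.23, 0.5]
underside [576.7 316.3  89.2] in cradle x,y 1.1 0.1
```

The two-camera fit gives the tablet level to under 1° and centred in the cradle to 1 mm. Descending, slowly over the last stretch.

Request:
servo_tool:
  deltas:
    - {"dx": 0, "dy": 0, "dz": -5, "rx": 0, "ry": 0, "rz": 0.005, "fingers": 1}
    - {"dx": -1, "dy": 0, "dz": -8, "rx": 0, "ry": 0, "rz": 0.005, "fingers": 1}
    - {"dx": 0, "dy": 0, "dz": -8, "rx": 0, "ry": 0, "rz": 0, "fingers": 1}
    - {"dx": 0, "dy": 0, "dz": -7, "rx": 0, "ry": 0, "rz": 0, "fingers": 1}
    - {"dx": 0, "dy": 0, "dz": -4, "rx": 0, "ry": 0, "rz": 0, "fingers": 1}
    - {"dx": 0, "dy": 0, "dz": -2, "rx": 0, "ry": 0, "rz": 0, "fingers": 1}
    - {"dx": 0, "dy": 0, "dz": -1, "rx": 0, "ry": 0, "rz": 0, "fingers": 1}
    - {"dx": 0, "dy": 0, "dz": 0, "rx": 0, "ry": 0, "rz": 0, "fingers": 1}

```text
clock: 28.25
tcp_pos: [0.4791, 0.2961, 0.1582]
orientation: [-0.0, -0.079, 0.997, -0.0]
wrist_force: [-0.4, 0.7, -3.5]
finger_gap: 0.0181
```

Request:
servo_tool:
  deltas:
    - {"dx": 0, "dy": 0, "dz": -1, "rx": 0, "ry": 0, "rz": 0, "fingers": 1}
    - {"dx": 0, "dy": 0, "dz": -1, "rx": 0, "ry": 0, "rz": 0, "fingers": 1}
    - {"dx": 0, "dy": 0, "dz": -1, "rx": 0, "ry": 0, "rz": 0, "fingers": 1}
    - {"dx": 0, "dy": 0, "dz": -1, "rx": 0, "ry": 0, "rz": 0, "fingers": 1}
    - {"dx": 0, "dy": 0, "dz": -1, "rx": 0, "ry": 0, "rz": 0, "fingers": 1}
    - {"dx": 0, "dy": 0, "dz": -1, "rx": 0, "ry": 0, "rz": 0, "fingers": 1}
    - {"dx": 0, "dy": 0, "dz": 0, "rx": 0, "ry": 0, "rz": 0, "fingers": 1}

```text
clock: 28.95
tcp_pos: [0.479, 0.296, 0.1519]
orientation: [-0.0, -0.079, 0.997, -0.0]
wrist_force: [0.8, -0.1, -3.9]
finger_gap: 0.0184
```

```bash
python3 st.py; python3 avg.py | cut -d'u' -f1
```

```text
t 28.95 tcp [479.  296.  151.9] yaw -170.94 z [-0.001 -0.001 -1.   ] F [ 0.84 -0.06 -3.86] T [-0.1  0.2  0. ] gap 0.0184
F [ 0.24 -0.13 -3.42] T [-0.072  0.221  0.018] F
```

Request:
servo_tool:
  deltas:
    - {"dx": 0, "dy": 0, "dz": -1, "rx": 0, "ry": 0, "rz": 0, "fingers": 1}
    - {"dx": 0, "dy": 0, "dz": -1, "rx": 0, "ry": 0, "rz": 0, "fingers": 1}
    - {"dx": 0, "dy": 0, "dz": -1, "rx": 0, "ry": 0, "rz": 0, "fingers": 1}
    - {"dx": 0, "dy": 0, "dz": -1, "rx": 0, "ry": 0, "rz": 0, "fingers": 1}
    - {"dx": 0, "dy": 0, "dz": -1, "rx": 0, "ry": 0, "rz": 0, "fingers": 1}
    - {"dx": 0, "dy": 0, "dz": 0, "rx": 0, "ry": 0, "rz": 0, "fingers": 1}

```text
clock: 29.95
tcp_pos: [0.4791, 0.2961, 0.1472]
orientation: [-0.0, -0.079, 0.997, -0.0]
wrist_force: [-0.1, 0.1, -1.9]
finger_gap: 0.0181
```

```bash
python3 st.py; python3 avg.py | cut -d'u' -f1
```

```text
t 29.95 tcp [479.1 296.1 147.2] yaw -170.94 z [-0.    -0.001 -1.   ] F [-0.09  0.13 -1.93] T [ 0.03  0.09 -0.01] gap 0.0181
F [ 0.09  0.44 -2.04] T [-0.009  0.074 -0.02 ] F
```

The tablet's weight has transferred to the rails (Fz back to the spatula alone). Lowering the blade clear and drawing it straight back.

Request:
servo_tool:
  deltas:
    - {"dx": 0, "dy": 0, "dz": -2, "rx": 0, "ry": 0, "rz": 0, "fingers": 1}
    - {"dx": 0, "dy": 0, "dz": -3, "rx": 0, "ry": 0, "rz": 0, "fingers": 1}
    - {"dx": 0, "dy": 0, "dz": -3, "rx": 0, "ry": 0, "rz": 0, "fingers": 1}
    - {"dx": 0, "dy": 0, "dz": 0, "rx": 0, "ry": 0, "rz": 0, "fingers": 1}
    - {"dx": 0, "dy": 0, "dz": 0, "rx": 0, "ry": 0, "rz": 0, "fingers": 1}
    - {"dx": -5, "dy": -0.8, "dz": 0, "rx": 0, "ry": 0, "rz": 0, "fingers": 1}
    - {"dx": -8, "dy": -1.3, "dz": 0, "rx": 0, "ry": 0, "rz": 0, "fingers": 1}
    - {"dx": -10, "dy": -1.6, "dz": 0, "rx": 0, "ry": 0, "rz": 0, "fingers": 1}

```text
clock: 31.15
tcp_pos: [0.4553, 0.2922, 0.1392]
orientation: [-0.0, -0.079, 0.997, -0.0]
wrist_force: [-0.6, 0.2, -1.9]
finger_gap: 0.0182
```

```bash
python3 st.py
```

```text
t 31.15 tcp [455.3 292.2 139.2] yaw -170.95 z [-0.    -0.001 -1.   ] F [-0.61  0.17 -1.89] T [-0.03  0.02 -0.  ] gap 0.0182
```

Request:
servo_tool:
  deltas:
    - {"dx": -14, "dy": -2.2, "dz": 0, "rx": 0, "ry": 0, "rz": 0, "fingers": 1}
    - {"dx": -18, "dy": -2.9, "dz": 0, "rx": 0, "ry": 0, "rz": 0, "fingers": 1}
    - {"dx": -18, "dy": -2.9, "dz": 0, "rx": 0, "ry": 0, "rz": 0, "fingers": 1}
    - {"dx": -18, "dy": -2.9, "dz": 0, "rx": 0, "ry": 0, "rz": 0, "fingers": 1}
    - {"dx": -18, "dy": -2.9, "dz": 0, "rx": 0, "ry": 0, "rz": 0, "fingers": 1}
    - {"dx": -8, "dy": -1.3, "dz": 0, "rx": 0, "ry": 0, "rz": 0, "fingers": 1}
    - {"dx": 0, "dy": 0, "dz": 0, "rx": 0, "ry": 0, "rz": 0, "fingers": 1}
    - {"dx": 0, "dy": 0, "dz": 0, "rx": 0, "ry": 0, "rz": 0, "fingers": 1}

```text
clock: 31.95
tcp_pos: [0.3626, 0.2776, 0.1395]
orientation: [0.001, -0.079, 0.997, -0.0]
wrist_force: [-0.3, 0.5, -2.0]
finger_gap: 0.0185
```

```bash
python3 st.py; python3 - <<'E'
from meas import *
c=read_camera("top");im=c["img"].astype(int);R,G,B=im[...,0],im[...,1],im[...,2]
for o in cut_out("tablet","top")[:2]:print(o["confidence"],o["extent"]);rect(c,o["region"],.059,"tab")
m=np.zeros(R.shape,bool);m[130:200,112:172]=1
rect(c,m&(R+G+B<150)&(B>R+3),.059,"glass")
E
```

```text
t 31.95 tcp [362.6 277.6 139.5] yaw -170.93 z [ 0.001  0.    -1.   ] F [-0.26  0.46 -2.03] T [0.02 0.04 0.06] gap 0.0185
0.69 [114.5, 143.9, 176.6, 197.4]
tab ctr [573.5 315.6] lenx 111.5 leny 152.9 yaw deg 9.15 centroid [573.3 315.6] 2605
glass ctr [573.  317.1] lenx 90.6 leny 123.4 yaw deg 9.31 centroid [573.  317.1] 1693
```

Tablet measured at (573.5, 315.6), yaw 9.2°, so about -2 mm along x and 0 mm sideways in the cradle. Taking the spatula back to the mat.

Request:
servo_tool:
  deltas:
    - {"dx": 0, "dy": 0, "dz": 25, "rx": 0, "ry": 0, "rz": 0, "fingers": 1}
    - {"dx": 0, "dy": 0, "dz": 35, "rx": 0, "ry": 0, "rz": 0, "fingers": 1}
    - {"dx": 6, "dy": -20, "dz": 0, "rx": 0, "ry": 0, "rz": 0, "fingers": 1}
    - {"dx": 10, "dy": -36, "dz": 0, "rx": 0, "ry": 0, "rz": -0.013, "fingers": 1}
    - {"dx": 10, "dy": -36, "dz": 0, "rx": 0, "ry": 0, "rz": -0.013, "fingers": 1}
    - {"dx": 10, "dy": -36, "dz": 0, "rx": 0, "ry": 0, "rz": -0.013, "fingers": 1}
    - {"dx": 10, "dy": -36, "dz": 0, "rx": 0, "ry": 0, "rz": -0.013, "fingers": 1}
    - {"dx": 10, "dy": -36, "dz": 0, "rx": 0, "ry": 0, "rz": -0.013, "fingers": 1}

```text
clock: 32.85
tcp_pos: [0.4191, 0.0755, 0.1993]
orientation: [0.0, -0.046, 0.999, -0.0]
wrist_force: [-0.2, 0.2, -2.2]
finger_gap: 0.0185
```

Request:
servo_tool:
  deltas:
    - {"dx": 10, "dy": -36, "dz": 0, "rx": 0, "ry": 0, "rz": -0.013, "fingers": 1}
    - {"dx": 10, "dy": -36, "dz": 0, "rx": 0, "ry": 0, "rz": -0.013, "fingers": 1}
    - {"dx": 10, "dy": -36, "dz": 0, "rx": 0, "ry": 0, "rz": -0.013, "fingers": 1}
    - {"dx": 10, "dy": -36, "dz": 0, "rx": 0, "ry": 0, "rz": -0.013, "fingers": 1}
    - {"dx": 10, "dy": -36, "dz": 0, "rx": 0, "ry": 0, "rz": -0.013, "fingers": 1}
    - {"dx": 10, "dy": -36, "dz": 0, "rx": 0, "ry": 0, "rz": -0.013, "fingers": 1}
    - {"dx": 10, "dy": -36, "dz": 0, "rx": 0, "ry": 0, "rz": -0.013, "fingers": 1}
    - {"dx": 10, "dy": -36, "dz": 0, "rx": 0, "ry": 0, "rz": -0.013, "fingers": 1}

```text
clock: 33.65
tcp_pos: [0.4987, -0.2131, 0.1989]
orientation: [-0.0, 0.006, 1.0, -0.0]
wrist_force: [-0.4, 0.7, -2.2]
finger_gap: 0.0179
```

Request:
servo_tool:
  deltas:
    - {"dx": 10, "dy": -36, "dz": 0, "rx": 0, "ry": 0, "rz": -0.013, "fingers": 1}
    - {"dx": 10, "dy": -36, "dz": 0, "rx": 0, "ry": 0, "rz": -0.013, "fingers": 1}
    - {"dx": 6, "dy": -36, "dz": 0, "rx": 0, "ry": 0, "rz": -0.013, "fingers": 1}
    - {"dx": 5, "dy": -20, "dz": -20, "rx": 0, "ry": 0, "rz": -0.003, "fingers": 1}
    - {"dx": 2, "dy": -9, "dz": -25, "rx": 0, "ry": 0, "rz": 0, "fingers": 1}
    - {"dx": 0, "dy": 0, "dz": -20, "rx": 0, "ry": 0, "rz": 0, "fingers": 1}
    - {"dx": 0, "dy": 0, "dz": 0, "rx": 0, "ry": 0, "rz": 0, "fingers": 1}
    - {"dx": 0, "dy": 0, "dz": 0, "rx": 0, "ry": 0, "rz": 0, "fingers": 1}

```text
clock: 34.45
tcp_pos: [0.5309, -0.348, 0.1337]
orientation: [-0.001, 0.027, 1.0, 0.0]
wrist_force: [0.2, 0.4, -1.8]
finger_gap: 0.0183
```

```bash
python3 st.py
```

```text
t 34.45 tcp [ 530.9 -348.   133.7] yaw 176.95 z [-0.001  0.    -1.   ] F [ 0.23  0.41 -1.77] T [0.02 0.09 0.01] gap 0.0183
```

Request:
servo_tool:
  deltas:
    - {"dx": 0, "dy": 4, "dz": -14, "rx": 0, "ry": 0, "rz": 0, "fingers": 1}
    - {"dx": 0, "dy": 0, "dz": -9, "rx": 0, "ry": 0, "rz": 0, "fingers": 1}
    - {"dx": 0, "dy": 0, "dz": -4, "rx": 0, "ry": 0, "rz": 0, "fingers": 1}
    - {"dx": 0, "dy": 0, "dz": -1.5, "rx": 0, "ry": 0, "rz": 0, "fingers": 1}
    - {"dx": 0, "dy": 0, "dz": 0, "rx": 0, "ry": 0, "rz": 0, "fingers": 1}
    - {"dx": 0, "dy": 0, "dz": 0, "rx": 0, "ry": 0, "rz": 0, "fingers": 1}
    - {"dx": 0, "dy": 0, "dz": 0, "rx": 0, "ry": 0, "rz": 0, "fingers": 1}

```text
clock: 35.15
tcp_pos: [0.5313, -0.344, 0.1062]
orientation: [0.0, 0.026, 1.0, -0.001]
wrist_force: [0.2, 0.9, -1.7]
finger_gap: 0.0181
```

```bash
python3 st.py
```

```text
t 35.15 tcp [ 531.3 -344.   106.2] yaw 176.97 z [ 0.    -0.001 -1.   ] F [ 0.19  0.88 -1.68] T [0.05 0.05 0.02] gap 0.0181
```

Request:
servo_tool:
  deltas:
    - {"dx": 0, "dy": 0, "dz": -1, "rx": 0, "ry": 0, "rz": 0, "fingers": 1}
    - {"dx": 0, "dy": 0, "dz": 0, "rx": 0, "ry": 0, "rz": 0, "fingers": 1}
    - {"dx": 0, "dy": 0, "dz": 0, "rx": 0, "ry": 0, "rz": 0, "fingers": -1}
    - {"dx": 0, "dy": 0, "dz": 0, "rx": 0, "ry": 0, "rz": 0, "fingers": -1}
    - {"dx": 0, "dy": 0, "dz": 0, "rx": 0, "ry": 0, "rz": 0, "fingers": -1}
    - {"dx": 0, "dy": 0, "dz": 0, "rx": 0, "ry": 0, "rz": 0, "fingers": -1}
    - {"dx": 0, "dy": 0, "dz": 0, "rx": 0, "ry": 0, "rz": 0, "fingers": -1}
    - {"dx": 0, "dy": 0, "dz": 0, "rx": 0, "ry": 0, "rz": 0, "fingers": -1}

```text
clock: 35.95
tcp_pos: [0.531, -0.3437, 0.1046]
orientation: [-0.0, 0.026, 1.0, -0.0]
wrist_force: [-0.3, 0.6, -0.3]
finger_gap: 0.0854
```

Request:
servo_tool:
  deltas:
    - {"dx": 0, "dy": 0, "dz": 10, "rx": 0, "ry": 0, "rz": 0, "fingers": -1}
    - {"dx": 0, "dy": 0, "dz": 25, "rx": 0, "ry": 0, "rz": 0, "fingers": -1}
    - {"dx": 0, "dy": 0, "dz": 40, "rx": 0, "ry": 0, "rz": 0, "fingers": -1}
    - {"dx": -30, "dy": 0, "dz": 40, "rx": 0, "ry": 0, "rz": 0, "fingers": -1}
    - {"dx": -40, "dy": 0, "dz": 30, "rx": 0, "ry": 0, "rz": 0, "fingers": -1}
    - {"dx": -40, "dy": 0, "dz": 0, "rx": 0, "ry": 0, "rz": 0, "fingers": -1}
    - {"dx": 0, "dy": 0, "dz": 0, "rx": 0, "ry": 0, "rz": 0, "fingers": -1}
    - {"dx": 0, "dy": 0, "dz": 0, "rx": 0, "ry": 0, "rz": 0, "fingers": -1}

```text
clock: 36.75
tcp_pos: [0.4205, -0.344, 0.2508]
orientation: [0.0, 0.027, 1.0, -0.001]
wrist_force: [-0.2, -0.8, -0.3]
finger_gap: 0.0851
```

```bash
python3 st.py; python3 - <<'E'
from meas import *
c=read_camera("top");im=c["img"].astype(int);R,G,B=im[...,0],im[...,1],im[...,2]
for t,z in(("tablet",.059),("screwdriver",0),("wrench",0),("spatula",.005)):
    for o in cut_out(t,"top")[:2]:print(round(o["confidence"],2),np.round(o["extent"]));rect(c,o["region"],z,t)
m=np.zeros(R.shape,bool);m[140:190,380:425]=1
rect(c,m&(abs(R-G)<25)&(abs(B-G)<25)&(G>100),.0055,"blade")
s=read_camera("side")["img"]
f=lambda a:cv2.resize(a,(395,420),interpolation=cv2.INTER_CUBIC)
save("end.png",np.hstack([f(c["img"][90:290,95:440]),f(s[100:380,150:360])]))
E
```

```text
t 36.75 tcp [ 420.5 -344.   250.8] yaw 176.89 z [ 0.001 -0.002 -1.   ] F [-0.22 -0.85 -0.33] T [ 0.    0.   -0.01] gap 0.0851
0.72 [110. 147. 177. 197.]
tablet ctr [573.7 315. ] lenx 110.5 leny 153.0 yaw deg 8.94 centroid [573.  316.1] 2541
0.9 [206. 136. 214. 214.]
screwdriver ctr [580.  156.9] lenx 200.7 leny 23.8 yaw deg 1.74 centroid [551.5 155.1] 470
0.85 [320. 163. 335. 224.]
wrench ctr [ 538.2 -155.4] lenx 173.2 leny 37.2 yaw deg 0.83 centroid [ 546.5 -155.9] 446
0.69 [386. 153. 414. 220.]
spatula ctr [ 560.4 -345.5] lenx 183.1 leny 65.4 yaw deg -2.12 centroid [ 579.9 -349.5] 1165
blade ctr [ 606.5 -348.6] lenx 89.7 leny 64.9 yaw deg -2.33 centroid [ 608.4 -348. ] 781
```

View pics/end.png

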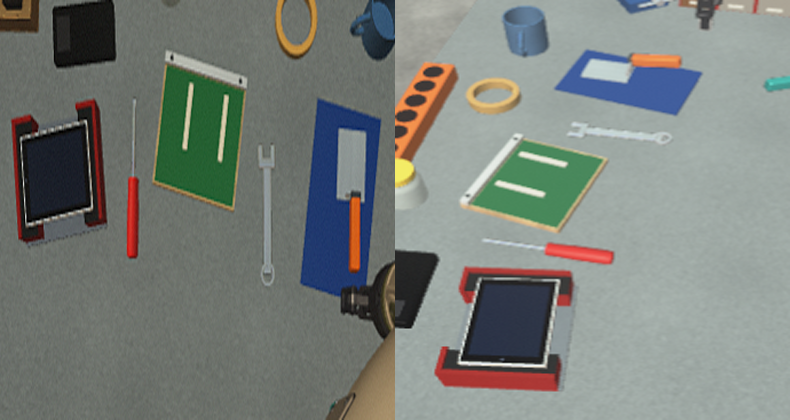

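The last picture shows the tablet flat between the cradle's lips (left crop about (57,172)), the spatula flat on the mat (about (352,190)), the board empty with its two bars bare, and the screwdriver and wrench where they were. The gripper is open and clear, so I'm handing in.

```bash
python3 -c "
from h import *
print(job.hand_in())"
```

```text
the job is handed in; nothing more can be done
None
```

The tablet is in the red cradle, the spatula is back flat on the blue mat, and the job is handed in at about 37 s of the 72 s. No verdict was reported, so what follows rests on my own checks.

**What happened**
- **Regrasp:** I first took the spatula in an orientation that put joint 6 at its limit over the board. I laid it back on the mat and regrasped it with the tool turned half round.
- **Insertion:** The first try met a bar about 14 mm under the tablet. The wrist force peaked near 11 N and the tablet did not move. I drew back, came in 8 mm further to the -y side, and the blade went about 75 mm under freely.
- **Placing:** I lifted the tablet, carried it over and lowered it at about 10 mm/s. The wrist force showed its weight pass to the rails. I then dropped the blade 8 mm and drew it straight out.

**Last checks**

| Item | Result |
|---|---|
| Tablet in cradle | about 2 mm towards the near end, 1 mm or less sideways, turned less than 0.5° |
| Tablet level | under 1° over the cradle before lowering; after placing, judged flat by eye only |
| Spatula | blade centre at (606, -349) mm, about 50 mm along x and 16 mm sideways from the mat's centre, lying flat |
| Screwdriver and wrench | same image positions as at the start, within about 2 pixels |
| Gripper | open and clear of everything |

**Checks that disagreed**
- The camera fit put the carried tablet about 4 mm lower than the arm's own position did. I trusted the arm and the force reading for the touchdown.
- The twist reading at the bar was too weak to be certain of the side, but the side it pointed to was right.

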